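# Find where the reel turntable rubs and mark it

## Task

The turntable of the reel winder rubs on its guard ring when the crank knob passes one place. Spin it round gently by its crank knob, feel for the place where it drags, and leave the knob parked in the middle of the tight spot; then swing the pointer ring round until its upright pin stands in line with the parked knob, so that the place is marked, and disturb nothing else on the bench.

Things in the scene. Friction and masses are not known exactly. Their poses are not given: they have to be found in the camera images.
- winder: Reel winder, fixed to the bench: round grey base 250 mm across, 36 mm high. Origin: centre of its underside, on the vertical axis of turntable and pointer. A lamp post (22 mm thick, 260 mm high, its lamp head leaning away from the turntable) stands on its +x axis, 175 mm from the centre. Nothing else near it is taller than 105 mm.
- liner: Guard ring: fixed aluminium ring round the turntable, 180 mm outer diameter, wall 5 mm, top 55 mm above the bench. Origin on the winder's axis, 36 mm above the bench. Somewhere on it, unseen, is the one place where the turntable rubs as the crank knob passes; never within 30 degrees of where the knob starts.
- wheel: Turntable: grey plastic disc 162 mm across, upper face 50 mm above the bench, black hub 40 mm across with its nut 68 mm above the bench. Turns both ways without end about the vertical axis; it stays where it is left, also in the tight spot. Origin on the axis, 42 mm above the bench; its +x axis points to the crank knob.
- crank (a point): Crank knob: upright black peg, 18 mm diameter, 55 mm from the axis, 30 mm tall on the turntable's face. The point: centre of its top, 80 mm above the bench. Pushing it round takes about 1 N; towards the tight spot the drag rises smoothly to about 10 N over some 11 degrees, then falls over the next 11.
- pointer: Pointer ring: flat steel ring, 194 mm inner and 238 mm outer diameter, 45 mm high at its top, round the outside of the guard ring, with one upright pin. It turns both ways without end about the winder's axis, takes about 1 N at the pin to move and stays where it is left. Origin on the axis, 37 mm above the bench; its +x axis points from the centre to the pin.
- pin (a point): The pointer ring's upright round steel pin: 16 mm diameter, 110 mm from the axis, its top 102 mm above the bench, 22 mm higher than the knob (the point: centre of its top).
- flux: Bystander: white flux bottle, 56 mm diameter, 100 mm high. Origin at the centre of its underside.
- solder: Bystander: steel-coloured solder reel, 68 mm diameter, 55 mm high. Origin at the centre of its underside.
- tape: Bystander: roll of amber tape lying flat, 90 mm diameter, 25 mm high. Origin at the centre of its underside.
- driver: Bystander: screwdriver with a black handle, 170 mm long, lying flat.
- paste: Bystander: jar of solder paste, 60 mm diameter, 55 mm high. Origin at the centre of its underside.
- brush: Bystander: cleaning brush with wooden handle, 160 mm long, lying flat.
- heatsink: Bystander: finned aluminium heat sink, 80 x 60 x 34 mm. Origin at the centre of its underside.

How it is judged:
On the way:
1. the turntable has been turned into its tight spot (contact force between wheel and liner above 1.5 N), for 0.1 s.
At the end, for the whole second after the job is handed in: The turntable is at rest in the middle of its tight spot (pressing on the guard ring with over 3.2 N: within about 7 degrees of the tightest place); the pointer pin is at rest in line with the crank knob, on the same side of the axis, within 14 mm sideways (contact force between wheel and liner above 3.2 N and y of pin in the frame of wheel between -0.014 and 0.014 m and x of pin in the frame of wheel above 0.09 m and angular speed of each of wheel, pointer below 0.05 rad/s); the robot touches nothing.
It fails at once if a bystander is moved by more than 20 mm (distance of any of flux, solder, tape, driver, paste, brush, heatsink from where it was at the start of the episode above 0.02 m).
It fails at once if the robot presses on the winder, its post, turntable or pointer with more than 35 N (contact force between any of the arm, the fingers and winder above 35 N).
It also fails if it takes over 72 s, if anything falls off the work surface, if the arm or the gripper's body presses on something with over 40 N, if the wrist force passes 120 N, or if a joint passes its speed limit or range.

## Robot

A 6-joint arm with a two-finger parallel gripper is mounted at the origin on the work surface. World frame = base frame: x ahead of the robot, y to its left, z up, the work surface at z = 0. Lengths are in m, angles in rad, forces in N, time in s.
With the tool pointing down it reaches from about 0.275 to 0.75 m from the base axis. Payload 10.2 kg.
Tool frame: the origin (TCP) lies on the centre line of the jaws, within the pads' length; the fingertips stand tip_extent ahead of it and the grasp point (between the pads) lies 3 mm ahead of it (tip_extent is the distance from the TCP to the fingertips, in m); z points along the fingers, y is the direction in which the jaws open and shut (so a half turn about z gives the same grasp; the last joint's range is limited). The gripper opens to 88 mm and grips with 3 to 60 N. Pads are 18 mm wide; open, the fingers measure 123 mm over their backs; the gripper's body (75 mm by 187 mm) begins 45 mm behind the grasp point.
Start: joints at [-0.223, 0.313, 1.498, -0, 1.331, -0.223], TCP at [0.525, -0, 0.261] pointing down, gripper open.
Joint ranges: [-2.94, 2.94], [-0.97, 2.17], [0.19, 2.56], [-1.23, 4.37], [0.02, 3.11], [-2.88, 2.88]. Speed limits (rad/s): [2.39, 2.39, 3.01, 3.14, 3.14, 3.14].

## Interface

Orientations are given as a 3x3 rotation matrix whose columns are the frame's x, y, z axes.
In Python, from workcell import * gives the robot as it stands.
- The arm moves only by the tool servo_tool, never from a script. Its argument "series" is a list of rows, each an object of numbers: "x", "y", "z": the shift along the tool's x, y, z in m; "rx", "ry", "rz": the turn, a rotation vector about the tool's x, y, z in units of 5 degrees (1.0 is 5 degrees); "gripper": the opening, from -1 (shut) to 1 (fully open). A call has exactly 10 rows; each row is the pose to reach, as a shift and turn from the pose commanded when the call began, along the tool's axes at that moment; what a row does not reach only later rows make up. A row lasts 1/12 s, in which the tool goes at most 41.7 mm and 7.16 degrees, less where a joint would pass 70% of its speed; a pose out of reach is approached as far as the arm can. A call with a gripper value outside its range is refused whole. The fingers move at their own pace and stop on an object; the grip force is fixed at half the most. Time passes only in rows, so rows that repeat a pose let the fingers close, or fill a call up. It gives the time, the measured TCP pose, the force and the opening at its end, in the units of the state.
- state(): the state, without advancing time (a new reading comes with each control period).
- camera(name): name is "scene" or "side" or "wrist"; returns the picture (420x560x3 uint8, blue, green, red); there is no depth.
- get_calibration(name): a dict with "fov_y" (degrees; the focal length in pixels is half the picture's height over the tangent of half this angle, whatever the lens; pixels are square), "cx", "cy" (the principal point, pixels), "position" and "attitude" of the camera in the world; the wrist camera has in their place "T_tool_cam" (4x4, takes a point from camera to tool coordinates, whose origin is the TCP and whose axes are the flange's). Camera axes: x right, y down, z forward; pixel columns grow to the right and rows downward; lengths in m; the calibration is good to about 2 mm. The wrist camera is an equidistant fisheye: a pixel r from the principal point sees the ray r / f radians off the axis. A picture is of the moment at which its call begins: read the wrist's pose just before it. get_calibration takes no time and is no camera call.
- close_job(): hands the job in, once; it reports no verdict.
The state is a dict: "t": time; "qpos": joint angles; "joint_velocities": joint speeds; "joint_efforts": joint torques, N m; "eef_pos": TCP position; "orientation": TCP orientation; "ft_force": force on the tool from outside, world axes, zero at the start; "torque": the same for the moment, N m; "gripper_width": finger opening in m.
Only numpy, scipy, OpenCV 4.12 (cv2) and the standard library are available. Lean on these libraries where they do the work, as an engineer would, in place of code of your own. Each camera call takes 0.05 s, during which the arm holds its last target. There are 200 camera calls.

## Working session

There is one attempt and no reset: what is moved stays moved. The work goes in short steps, Python scripts to look and compute and a tool call to move; the robot and the scene stay as the last step left them, time stands still between calls to the robot, and variables do not carry over. Pictures are saved under pics/ and viewed, about 8 in all and at most 12, crops included, and the job is handed in when it is done.

Besides the shell and the picture viewer there is one more tool, called after ">>>" as name(argument=value, ...), one argument or row to a line, values as JSON. servo_tool: Moves the arm, as the interface text tells. Its arguments: {"type":"object","properties":{"series":{"type":"array"}},"required":["series"]}

```bash
ls; mkdir -p pics
python3 - <<'E'
from workcell import *
import cv2
s=state();print(s)
for n in("scene","side","wrist"):
    print(n,get_calibration(n)); cv2.imwrite(f"pics/{n}0.png",camera(n))
E
```

```text
pics
{'t': 0.0, 'qpos': array([-2.23385564e-01,  3.13432907e-01,  1.49842397e+00, -2.15653201e-05,
        1.33100813e+00, -2.23373813e-01]), 'joint_velocities': array([-2.72694814e-04, -1.04819257e-03,  1.60495582e-06, -1.83083408e-04,
        1.66258341e-03, -2.18439767e-04]), 'joint_efforts': array([-1.80187753e-04, -4.02218950e+01, -2.52264959e+01,  6.94810320e-02,
        3.53677373e-02, -8.52248218e-05]), 'eef_pos': array([5.24780935e-01, 4.03271713e-05, 2.60174738e-01]), 'orientation': array([[ 6.77871484e-06,  9.99999224e-01, -1.24537609e-03],
       [ 9.99999966e-01, -6.45313007e-06,  2.61438728e-04],
       [ 2.61430488e-04, -1.24537782e-03, -9.99999190e-01]]), 'ft_force': array([-0.63540777,  0.57819946,  0.06301103]), 'torque': array([0.01689242, 0.00322247, 0.00613666]), 'gripper_width': 0.08848196575907946}
scene {'fov_y': 55.298449759429005, 'cx': 281.1469047341012, 'cy': 213.17632858570448, 'position': array([ 1.14425004, -0.01072122,  0.67590942]), 'attitude': array([[ 0.12582274,  0.72752216, -0.67444803],
       [ 0.99199767, -0.09943005,  0.07780926],
       [-0.01045245, -0.67884106, -0.73421085]])}
side {'fov_y': 57.086679594285144, 'cx': 279.83290495853316, 'cy': 204.47920699224096, 'position': array([0.45047466, 0.70876349, 0.53966986]), 'attitude': array([[-0.98435703, -0.08774061,  0.15278359],
       [-0.17561519,  0.55832786, -0.81082015],
       [-0.01416148, -0.82496763, -0.56500254]])}
wrist {'fov_y': 65.70646984690485, 'cx': 282.3424262361879, 'cy': 208.12755532366782, 'T_tool_cam': array([[-1.13707598e-03, -9.61524488e-01, -2.74716884e-01,
         7.10156625e-02],
       [ 9.99999245e-01, -9.65497558e-04, -7.59784315e-04,
         5.04110961e-04],
       [ 4.65312743e-04, -2.74717541e-01,  9.61524860e-01,
        -1.22480411e-01],
       [ 0.00000000e+00,  0.00000000e+00,  0.00000000e+00,
         1.00000000e+00]])}
```

View pics/scene0.png

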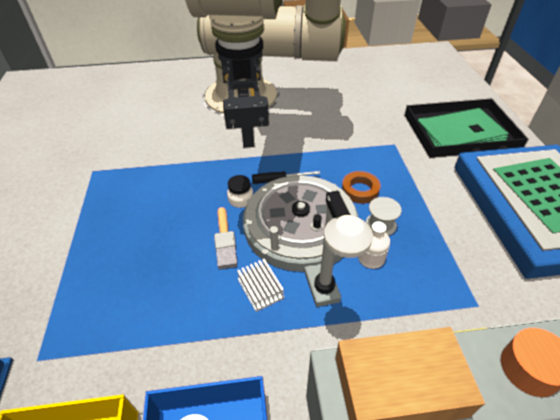

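View pics/side0.png

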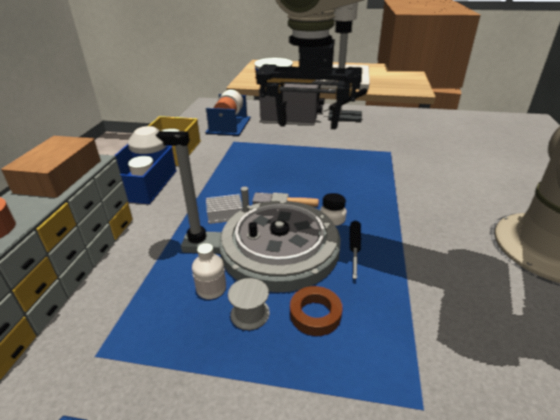

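```bash
python3 -c "
import workcell
print([n for n in dir(workcell) if n[0]!='_'], getattr(workcell,'tip_extent',None))"
```

```text
['Unreachable', 'camera', 'close_job', 'get_calibration', 'state', 'tip_extent'] 0.022
```

```bash
cat > h.py <<'E'
from workcell import *
import numpy as np, cv2
def ray(n,u,v):
    c=get_calibration(n); f=210/np.tan(np.radians(c["fov_y"])/2)
    return c["position"],c["attitude"]@np.array([(u-c["cx"])/f,(v-c["cy"])/f,1])
def onz(n,u,v,z):
    p,d=ray(n,u,v); return (p+d*(z-p[2])/d[2])[:2]
def crop(im,name,x,y,w,h,k):
    cv2.imwrite(name,cv2.resize(im[y:y+h,x:x+w],None,fx=k,fy=k,interpolation=cv2.INTER_CUBIC))
E
python3 - <<'E'
import cv2,numpy as np
a=cv2.imread('pics/scene0.png')[165:315,215:405]; b=cv2.imread('pics/side0.png')[175:335,195:355]
cv2.imwrite('pics/sc1.png',cv2.resize(a,None,fx=4,fy=4,interpolation=2)); cv2.imwrite('pics/sd1.png',cv2.resize(b,None,fx=3.5,fy=3.5,interpolation=2))
E
```

```text
(no output)
```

View pics/sc1.png

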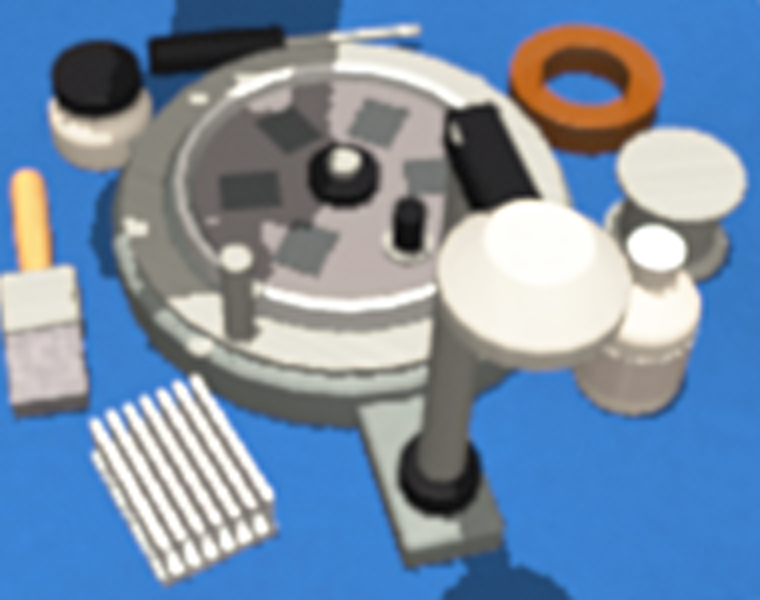

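View pics/sd1.png

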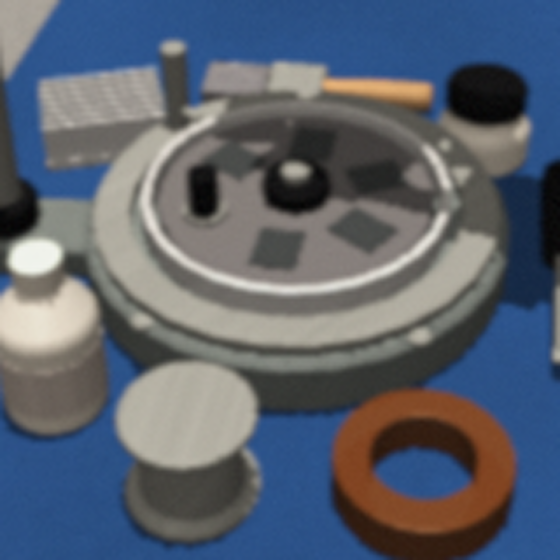

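Run:
```python
from h import *
P={'nut':(.068,(301.2,204.2),(279.6,223.6)),'knob':(.08,(317.5,215.8),(253,224.1)),'pin':(.102,(274,229.2),(244.4,188.4)),
'flux':(.1,(379,227),(205,249)),'paste':(.055,(239.5,184),(334,199.5)),'solder':(.055,(385.5,208.5),(248.5,293.5))}
c=None
for k,(z,a,b) in P.items():
    A=onz('scene',*a,z);B=onz('side',*b,z);m=(A+B)/2
    if c is None:c=m
    d=m-c
    print(k,A.round(4),B.round(4),m.round(4),np.linalg.norm(d).round(4),np.degrees(np.arctan2(d[1],d[0])).round(1))
print(onz('scene',325,284,.02)-c)
```

```text
nut [0.566  0.0988] [0.5665 0.0991] [0.5662 0.099 ] 0.0 0.0
knob [0.6139 0.1239] [0.6149 0.1245] [0.6144 0.1242] 0.0543 27.6
pin [0.656  0.0316] [0.6545 0.0325] [0.6552 0.032 ] 0.1114 -36.9
flux [0.6756 0.2291] [0.6735 0.2323] [0.6745 0.2307] 0.1705 50.6
paste [ 0.4718 -0.0271] [ 0.4642 -0.0253] [ 0.468  -0.0262] 0.1591 -128.1
solder [0.5905 0.2765] [0.587  0.2795] [0.5888 0.278 ] 0.1804 82.8
[0.16991672 0.01972405]
```

>>> servo_tool(
  series=[
    {"x": 0.0125,"y": 0.009,"z": 0,"rz": -1.4,"gripper": -0.1},
    {"x": 0.025,"y": 0.018,"z": 0,"rz": -2.8,"gripper": -0.1},
    {"x": 0.0375,"y": 0.027,"z": 0,"rz": -4.2,"gripper": -0.1},
    {"x": 0.05,"y": 0.036,"z": 0,"rz": -5.6,"gripper": -0.1},
    {"x": 0.0625,"y": 0.045,"z": 0,"rz": -7,"gripper": -0.1},
    {"x": 0.075,"y": 0.054,"z": 0,"rz": -8.4,"gripper": -0.1},
    {"x": 0.0875,"y": 0.063,"z": 0,"rz": -9.8,"gripper": -0.1},
    {"x": 0.1,"y": 0.072,"z": 0,"rz": -11.2,"gripper": -0.1},
    {"x": 0.1125,"y": 0.081,"z": 0,"rz": -12.6,"gripper": -0.1},
    {"x": 0.1245,"y": 0.09,"z": 0,"rz": -14,"gripper": -0.1},
  ],
)

```text
invalid input at $.series[0]: expected keys x, y, z, rx, ry, rz, gripper
```

>>> servo_tool(
  series=[
    {"z": 0.01,"rz": -1.4,"gripper": -0.1},
    {"z": 0.02,"rz": -2.8,"gripper": -0.1},
    {"z": 0.035,"rz": -4.2,"gripper": -0.1},
    {"z": 0.05,"rz": -5.6,"gripper": -0.1},
    {"z": 0.065,"rz": -7,"gripper": -0.1},
    {"z": 0.08,"rz": -8.4,"gripper": -0.1},
    {"z": 0.095,"rz": -9.52,"gripper": -0.1},
    {"z": 0.11,"rz": -9.52,"gripper": -0.1},
    {"z": 0.12,"rz": -9.52,"gripper": -0.1},
    {"z": 0.12,"rz": -9.52,"gripper": -0.1},
  ],
)

```text
invalid input at $.series[0]: expected keys x, y, z, rx, ry, rz, gripper
```

Run:
```python
from h import *
s=state();print(s['t'],s['eef_pos'],s['orientation'].round(4),s['ft_force'],s['gripper_width'],s['qpos'])
a=camera('side');b=camera('wrist')
w=np.hstack([cv2.resize(a[140:300,180:400],(560,407)),cv2.resize(b,(240,180),interpolation=3).repeat(1,0) if 0 else cv2.copyMakeBorder(cv2.resize(b,(240,180)),0,227,0,0,0)])
cv2.imwrite('pics/w1.png',b);cv2.imwrite('pics/c1.png',w)
```

```text
0.15 [5.24860819e-01 2.50253883e-05 2.60331660e-01] [[-0.e+00  1.e+00 -9.e-04]
 [ 1.e+00  0.e+00  2.e-04]
 [ 2.e-04 -9.e-04 -1.e+00]] [-0.10143295  0.19154828 -0.98267656] 0.08835641476715299 [-2.23388462e-01  3.13296965e-01  1.49819193e+00 -2.15791792e-06
  1.33098261e+00 -2.23407144e-01]
```

View pics/c1.png

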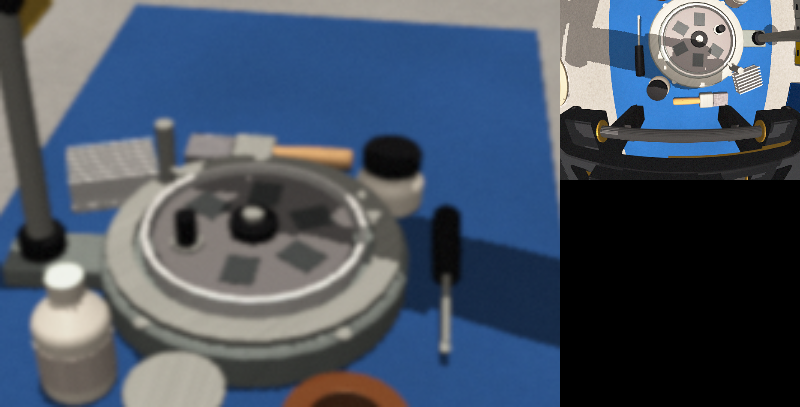

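All keys are required in every row, so those calls were refused and the arm hasn't moved. I'll send them again with full rows.

>>> servo_tool(
  series=[
    {"x": 0.0125,"y": 0.009,"z": 0,"rx": 0,"ry": 0,"rz": -1.4,"gripper": -0.1},
    {"x": 0.025,"y": 0.018,"z": 0,"rx": 0,"ry": 0,"rz": -2.8,"gripper": -0.1},
    {"x": 0.0375,"y": 0.027,"z": 0,"rx": 0,"ry": 0,"rz": -4.2,"gripper": -0.1},
    {"x": 0.05,"y": 0.036,"z": 0,"rx": 0,"ry": 0,"rz": -5.6,"gripper": -0.1},
    {"x": 0.0625,"y": 0.045,"z": 0,"rx": 0,"ry": 0,"rz": -7,"gripper": -0.1},
    {"x": 0.075,"y": 0.054,"z": 0,"rx": 0,"ry": 0,"rz": -8.4,"gripper": -0.1},
    {"x": 0.0875,"y": 0.063,"z": 0,"rx": 0,"ry": 0,"rz": -9.8,"gripper": -0.1},
    {"x": 0.1,"y": 0.072,"z": 0,"rx": 0,"ry": 0,"rz": -11.2,"gripper": -0.1},
    {"x": 0.1125,"y": 0.081,"z": 0,"rx": 0,"ry": 0,"rz": -12.6,"gripper": -0.1},
    {"x": 0.1245,"y": 0.09,"z": 0,"rx": 0,"ry": 0,"rz": -14,"gripper": -0.1},
  ],
)

```text
t: 1.08
eef_pos: [0.6153, 0.1252, 0.2605]
orientation: [[-0.942, 0.336, -0.0], [0.336, 0.942, 0.0], [0.0, -0.0, -1.0]]
ft_force: [0.1, -0.2, -0.1]
gripper_width: 0.04
```

>>> servo_tool(
  series=[
    {"x": 0,"y": 0,"z": 0.01,"rx": 0,"ry": 0,"rz": -1.4,"gripper": -0.1},
    {"x": 0,"y": 0,"z": 0.02,"rx": 0,"ry": 0,"rz": -2.8,"gripper": -0.1},
    {"x": 0,"y": 0,"z": 0.035,"rx": 0,"ry": 0,"rz": -4.2,"gripper": -0.1},
    {"x": 0,"y": 0,"z": 0.05,"rx": 0,"ry": 0,"rz": -5.6,"gripper": -0.1},
    {"x": 0,"y": 0,"z": 0.065,"rx": 0,"ry": 0,"rz": -7,"gripper": -0.1},
    {"x": 0,"y": 0,"z": 0.08,"rx": 0,"ry": 0,"rz": -8.4,"gripper": -0.1},
    {"x": 0,"y": 0,"z": 0.095,"rx": 0,"ry": 0,"rz": -9.52,"gripper": -0.1},
    {"x": 0,"y": 0,"z": 0.11,"rx": 0,"ry": 0,"rz": -9.52,"gripper": -0.1},
    {"x": 0,"y": 0,"z": 0.12,"rx": 0,"ry": 0,"rz": -9.52,"gripper": -0.1},
    {"x": 0,"y": 0,"z": 0.12,"rx": 0,"ry": 0,"rz": -9.52,"gripper": -0.1},
  ],
)

```text
t: 1.92
eef_pos: [0.6141, 0.1245, 0.1384]
orientation: [[-0.887, -0.463, -0.004], [-0.463, 0.887, -0.0], [0.004, 0.002, -1.0]]
ft_force: [-0.1, -0.1, -0.4]
gripper_width: 0.0397
```

Run:
```python
from h import *
s=state();print(s['t'],s['eef_pos'],s['orientation'].round(4),s['ft_force'],s['gripper_width'],s['qpos'])
print(np.degrees(np.arctan2(s['orientation'][1,1],s['orientation'][0,1])))
b=camera('wrist')
cv2.imwrite('pics/w2.png',b)
```

```text
1.9167 [0.61410969 0.12445377 0.13843537] [[-0.8865 -0.4627 -0.004 ]
 [-0.4627  0.8865 -0.    ]
 [ 0.0035  0.0018 -1.    ]] [-0.13430166 -0.09269483 -0.42535332] 0.0397310179787946 [ 1.32537517e-02  6.45387176e-01  1.31659642e+00  1.82869250e-05
  1.18358511e+00 -2.03858967e+00]
117.56138702664789
```

View pics/w2.png

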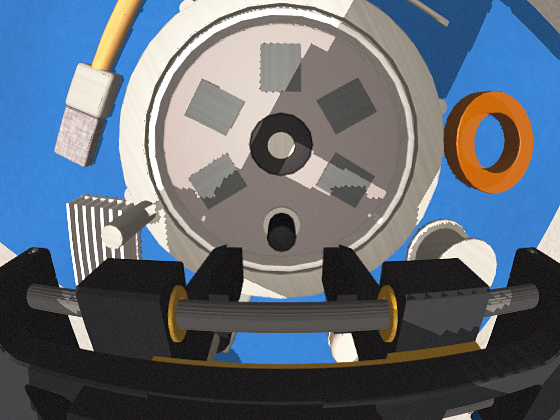

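>>> servo_tool(
  series=[
    {"x": 0,"y": 0,"z": 0.012,"rx": 0,"ry": 0,"rz": 0,"gripper": -0.1},
    {"x": 0,"y": 0,"z": 0.024,"rx": 0,"ry": 0,"rz": 0,"gripper": -0.1},
    {"x": 0,"y": 0,"z": 0.036,"rx": 0,"ry": 0,"rz": 0,"gripper": -0.1},
    {"x": 0,"y": 0,"z": 0.048,"rx": 0,"ry": 0,"rz": 0,"gripper": -0.1},
    {"x": 0,"y": 0,"z": 0.057,"rx": 0,"ry": 0,"rz": 0,"gripper": -0.1},
    {"x": 0,"y": 0,"z": 0.059,"rx": 0,"ry": 0,"rz": 0,"gripper": -0.2},
    {"x": 0,"y": 0,"z": 0.059,"rx": 0,"ry": 0,"rz": 0,"gripper": -0.3},
    {"x": 0,"y": 0,"z": 0.059,"rx": 0,"ry": 0,"rz": 0,"gripper": -0.42},
    {"x": 0,"y": 0,"z": 0.059,"rx": 0,"ry": 0,"rz": 0,"gripper": -0.42},
    {"x": 0,"y": 0,"z": 0.059,"rx": 0,"ry": 0,"rz": 0,"gripper": -0.42},
  ],
)

```text
t: 2.8
eef_pos: [0.6154, 0.1246, 0.0828]
orientation: [[-0.886, -0.463, 0.002], [-0.463, 0.886, 0.0], [-0.001, -0.001, -1.0]]
ft_force: [-2.7, 0.3, 5.0]
gripper_width: 0.0261
```

Run:
```python
from h import *
s=state();print(s['t'],s['eef_pos'],s['ft_force'],s['gripper_width'])
import json
R=.055
print(json.dumps([dict(x=round(R*(1-np.cos(a)),5),y=round(-R*np.sin(a),5),rz=round(np.degrees(a)/5,3)) for a in np.radians(np.arange(1,11)*1.5)]))
```

```text
2.8 [0.61535149 0.12463243 0.08276148] [-2.70417289  0.34147047  4.99049455] 0.026135327420514977
[{"x": 2e-05, "y": -0.00144, "rz": 0.3}, {"x": 8e-05, "y": -0.00288, "rz": 0.6}, {"x": 0.00017, "y": -0.00432, "rz": 0.9}, {"x": 0.0003, "y": -0.00575, "rz": 1.2}, {"x": 0.00047, "y": -0.00718, "rz": 1.5}, {"x": 0.00068, "y": -0.0086, "rz": 1.8}, {"x": 0.00092, "y": -0.01002, "rz": 2.1}, {"x": 0.0012, "y": -0.01144, "rz": 2.4}, {"x": 0.00152, "y": -0.01284, "rz": 2.7}, {"x": 0.00187, "y": -0.01424, "rz": 3.0}]
```

>>> servo_tool(
  series=[
    {"x": 0,"y": 0,"z": -0.001,"rx": 0,"ry": 0,"rz": 0,"gripper": -0.42},
    {"x": 0,"y": 0,"z": -0.001,"rx": 0,"ry": 0,"rz": 0,"gripper": -0.42},
    {"x": 0,"y": 0,"z": -0.001,"rx": 0,"ry": 0,"rz": 0,"gripper": -0.42},
    {"x": 0.0,"y": -0.00144,"z": -0.001,"rx": 0,"ry": 0,"rz": 0.3,"gripper": -0.42},
    {"x": 0.0001,"y": -0.00288,"z": -0.001,"rx": 0,"ry": 0,"rz": 0.6,"gripper": -0.42},
    {"x": 0.00017,"y": -0.0043,"z": -0.001,"rx": 0,"ry": 0,"rz": 0.9,"gripper": -0.42},
    {"x": 0.0003,"y": -0.00575,"z": -0.001,"rx": 0,"ry": 0,"rz": 1.2,"gripper": -0.42},
    {"x": 0.00047,"y": -0.0072,"z": -0.001,"rx": 0,"ry": 0,"rz": 1.5,"gripper": -0.42},
    {"x": 0.00068,"y": -0.0086,"z": -0.001,"rx": 0,"ry": 0,"rz": 1.8,"gripper": -0.42},
    {"x": 0.0009,"y": -0.01,"z": -0.001,"rx": 0,"ry": 0,"rz": 2.1,"gripper": -0.42},
  ],
)

```text
t: 3.63
eef_pos: [0.6192, 0.1151, 0.083]
orientation: [[-0.957, -0.291, 0.001], [-0.291, 0.957, 0.0], [-0.001, -0.0, -1.0]]
ft_force: [1.2, 0.7, 6.2]
gripper_width: 0.0256
```

```bash
cat > st.py <<'E'
from h import *
C=np.array([.5662,.099])
s=state();f=s['ft_force'];d=s['eef_pos'][:2]-C;th=np.arctan2(d[1],d[0]);o=s['orientation'][:,1]
ph=np.degrees(np.arctan2(o[1],o[0]))
print('t',round(s['t'],2),'th',np.degrees(th).round(2),'R',np.hypot(*d).round(4),'z',s['eef_pos'][2].round(4),'phi-th',((ph-np.degrees(th))%360).round(1),
 'frad',(f[:2]@[np.cos(th),np.sin(th)]).round(2),'ftan',(f[:2]@[-np.sin(th),np.cos(th)]).round(2),'fz',f[2].round(2),'q6',np.degrees(s['qpos'][5]).round(0),'w',s['gripper_width'].round(4))
E
python3 st.py
```

```text
Traceback (most recent call last):
  File "st.py", line 6, in <module>
    'frad',(f[:2]@[np.cos(th),np.sin(th)]).round(2),'ftan',(f[:2]@[-np.sin(th),np.cos(th)]).round(2),'fz',f[2].round(2),'q6',np.degrees(s['qpos'][5]).round(0),'w',s['gripper_width'].round(4))
                                                                                                                                                                   ^^^^^^^^^^^^^^^^^^^^^^^^
AttributeError: 'float' object has no attribute 'round'
```

>>> servo_tool(
  series=[
    {"x": 0,"y": 0,"z": -0.001,"rx": 0,"ry": 0,"rz": 0,"gripper": -0.42},
    {"x": 0,"y": 0,"z": -0.002,"rx": 0,"ry": 0,"rz": 0,"gripper": -0.42},
    {"x": 0,"y": 0,"z": -0.003,"rx": 0,"ry": 0,"rz": 0,"gripper": -0.42},
    {"x": 0.0,"y": -0.00144,"z": -0.004,"rx": 0,"ry": 0,"rz": 0.3,"gripper": -0.42},
    {"x": 0.0001,"y": -0.00288,"z": -0.004,"rx": 0,"ry": 0,"rz": 0.6,"gripper": -0.42},
    {"x": 0.00017,"y": -0.0043,"z": -0.004,"rx": 0,"ry": 0,"rz": 0.9,"gripper": -0.42},
    {"x": 0.0003,"y": -0.00575,"z": -0.004,"rx": 0,"ry": 0,"rz": 1.2,"gripper": -0.42},
    {"x": 0.00047,"y": -0.0072,"z": -0.004,"rx": 0,"ry": 0,"rz": 1.5,"gripper": -0.42},
    {"x": 0.00068,"y": -0.0086,"z": -0.004,"rx": 0,"ry": 0,"rz": 1.8,"gripper": -0.42},
    {"x": 0.0009,"y": -0.01,"z": -0.004,"rx": 0,"ry": 0,"rz": 2.1,"gripper": -0.42},
  ],
)

```text
t: 4.47
eef_pos: [0.6208, 0.1053, 0.0866]
orientation: [[-0.994, -0.112, -0.0], [-0.112, 0.994, 0.0], [0.0, 0.0, -1.0]]
ft_force: [-1.1, 1.5, -0.2]
gripper_width: 0.0255
```

```bash
sed -i "s/s\['gripper_width'\].round(4)/round(s['gripper_width'],4)/" st.py; python3 st.py; python3 -c "
from h import *
cv2.imwrite('pics/w3.png',camera('side')[130:310,180:420].repeat(2,0).repeat(2,1))"
```

```text
t 4.47 th 6.57 R 0.055 z 0.0866 phi-th 89.9 frad -0.95 ftan 1.61 fz -0.23 q6 -97.0 w 0.0255
```

View pics/w3.png

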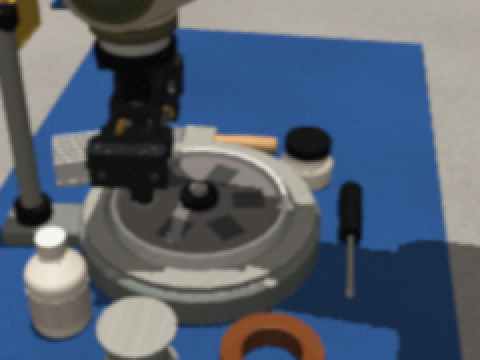

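>>> servo_tool(
  series=[
    {"x": 0.0,"y": -0.00144,"z": 0,"rx": 0,"ry": 0,"rz": 0.3,"gripper": -0.42},
    {"x": 0.0001,"y": -0.00288,"z": 0,"rx": 0,"ry": 0,"rz": 0.6,"gripper": -0.42},
    {"x": 0.00017,"y": -0.00432,"z": 0,"rx": 0,"ry": 0,"rz": 0.9,"gripper": -0.42},
    {"x": 0.0003,"y": -0.00575,"z": 0,"rx": 0,"ry": 0,"rz": 1.2,"gripper": -0.42},
    {"x": 0.00047,"y": -0.00718,"z": 0,"rx": 0,"ry": 0,"rz": 1.5,"gripper": -0.42},
    {"x": 0.00068,"y": -0.0086,"z": 0,"rx": 0,"ry": 0,"rz": 1.8,"gripper": -0.42},
    {"x": 0.00092,"y": -0.01002,"z": 0,"rx": 0,"ry": 0,"rz": 2.1,"gripper": -0.42},
    {"x": 0.0012,"y": -0.01144,"z": 0,"rx": 0,"ry": 0,"rz": 2.4,"gripper": -0.42},
    {"x": 0.00152,"y": -0.01284,"z": 0,"rx": 0,"ry": 0,"rz": 2.7,"gripper": -0.42},
    {"x": 0.00187,"y": -0.01424,"z": 0,"rx": 0,"ry": 0,"rz": 3.0,"gripper": -0.42},
  ],
)

```text
t: 5.35
eef_pos: [0.6208, 0.0909, 0.0868]
orientation: [[-0.989, 0.149, 0.0], [0.149, 0.989, -0.0], [-0.0, 0.0, -1.0]]
ft_force: [0.5, 1.9, -0.6]
gripper_width: 0.0255
```

>>> servo_tool(
  series=[
    {"x": 0.0,"y": -0.00144,"z": 0,"rx": 0,"ry": 0,"rz": 0.3,"gripper": -0.42},
    {"x": 0.0001,"y": -0.00288,"z": 0,"rx": 0,"ry": 0,"rz": 0.6,"gripper": -0.42},
    {"x": 0.00017,"y": -0.00432,"z": 0,"rx": 0,"ry": 0,"rz": 0.9,"gripper": -0.42},
    {"x": 0.0003,"y": -0.00575,"z": 0,"rx": 0,"ry": 0,"rz": 1.2,"gripper": -0.42},
    {"x": 0.00047,"y": -0.00718,"z": 0,"rx": 0,"ry": 0,"rz": 1.5,"gripper": -0.42},
    {"x": 0.00068,"y": -0.0086,"z": 0,"rx": 0,"ry": 0,"rz": 1.8,"gripper": -0.42},
    {"x": 0.00092,"y": -0.01002,"z": 0,"rx": 0,"ry": 0,"rz": 2.1,"gripper": -0.42},
    {"x": 0.0012,"y": -0.01144,"z": 0,"rx": 0,"ry": 0,"rz": 2.4,"gripper": -0.42},
    {"x": 0.00152,"y": -0.01284,"z": 0,"rx": 0,"ry": 0,"rz": 2.7,"gripper": -0.42},
    {"x": 0.00187,"y": -0.01424,"z": 0,"rx": 0,"ry": 0,"rz": 3.0,"gripper": -0.42},
  ],
)

```text
t: 6.18
eef_pos: [0.6168, 0.077, 0.0868]
orientation: [[-0.917, 0.4, 0.0], [0.4, 0.917, -0.0], [-0.0, 0.0, -1.0]]
ft_force: [0.6, 0.3, -0.5]
gripper_width: 0.0255
```

```bash
python3 st.py
```

```text
t 6.18 th -23.45 R 0.0552 z 0.0868 phi-th 89.9 frad 0.42 ftan 0.56 fz -0.52 q6 -70.0 w 0.0255
```

>>> servo_tool(
  series=[
    {"x": 0.0,"y": -0.00144,"z": 0,"rx": 0,"ry": 0,"rz": 0.3,"gripper": -0.42},
    {"x": 0.0001,"y": -0.00288,"z": 0,"rx": 0,"ry": 0,"rz": 0.6,"gripper": -0.42},
    {"x": 0.00017,"y": -0.00432,"z": 0,"rx": 0,"ry": 0,"rz": 0.9,"gripper": -0.42},
    {"x": 0.0003,"y": -0.00575,"z": 0,"rx": 0,"ry": 0,"rz": 1.2,"gripper": -0.42},
    {"x": 0.00047,"y": -0.00718,"z": 0,"rx": 0,"ry": 0,"rz": 1.5,"gripper": -0.42},
    {"x": 0.00068,"y": -0.0086,"z": 0,"rx": 0,"ry": 0,"rz": 1.8,"gripper": -0.42},
    {"x": 0.00092,"y": -0.01002,"z": 0,"rx": 0,"ry": 0,"rz": 2.1,"gripper": -0.42},
    {"x": 0.0012,"y": -0.01144,"z": 0,"rx": 0,"ry": 0,"rz": 2.4,"gripper": -0.42},
    {"x": 0.00152,"y": -0.01284,"z": 0,"rx": 0,"ry": 0,"rz": 2.7,"gripper": -0.42},
    {"x": 0.00187,"y": -0.01424,"z": 0,"rx": 0,"ry": 0,"rz": 3.0,"gripper": -0.42},
  ],
)

```text
t: 7.02
eef_pos: [0.6093, 0.0647, 0.0867]
orientation: [[-0.782, 0.623, 0.0], [0.623, 0.782, -0.0], [-0.0, 0.0, -1.0]]
ft_force: [1.4, 0.8, -0.7]
gripper_width: 0.0257
```

>>> servo_tool(
  series=[
    {"x": 0.0,"y": -0.00144,"z": 0,"rx": 0,"ry": 0,"rz": 0.3,"gripper": -0.42},
    {"x": 0.0001,"y": -0.00288,"z": 0,"rx": 0,"ry": 0,"rz": 0.6,"gripper": -0.42},
    {"x": 0.00017,"y": -0.00432,"z": 0,"rx": 0,"ry": 0,"rz": 0.9,"gripper": -0.42},
    {"x": 0.0003,"y": -0.00575,"z": 0,"rx": 0,"ry": 0,"rz": 1.2,"gripper": -0.42},
    {"x": 0.00047,"y": -0.00718,"z": 0,"rx": 0,"ry": 0,"rz": 1.5,"gripper": -0.42},
    {"x": 0.00068,"y": -0.0086,"z": 0,"rx": 0,"ry": 0,"rz": 1.8,"gripper": -0.42},
    {"x": 0.00092,"y": -0.01002,"z": 0,"rx": 0,"ry": 0,"rz": 2.1,"gripper": -0.42},
    {"x": 0.0012,"y": -0.01144,"z": 0,"rx": 0,"ry": 0,"rz": 2.4,"gripper": -0.42},
    {"x": 0.00152,"y": -0.01284,"z": 0,"rx": 0,"ry": 0,"rz": 2.7,"gripper": -0.42},
    {"x": 0.00187,"y": -0.01424,"z": 0,"rx": 0,"ry": 0,"rz": 3.0,"gripper": -0.42},
  ],
)

```text
t: 7.85
eef_pos: [0.599, 0.0547, 0.0867]
orientation: [[-0.594, 0.804, 0.0], [0.804, 0.594, -0.0], [-0.0, -0.0, -1.0]]
ft_force: [1.9, 0.0, 0.7]
gripper_width: 0.0254
```

>>> servo_tool(
  series=[
    {"x": 0.0,"y": -0.00144,"z": 0,"rx": 0,"ry": 0,"rz": 0.3,"gripper": -0.42},
    {"x": 0.0001,"y": -0.00288,"z": 0,"rx": 0,"ry": 0,"rz": 0.6,"gripper": -0.42},
    {"x": 0.00017,"y": -0.00432,"z": 0,"rx": 0,"ry": 0,"rz": 0.9,"gripper": -0.42},
    {"x": 0.0003,"y": -0.00575,"z": 0,"rx": 0,"ry": 0,"rz": 1.2,"gripper": -0.42},
    {"x": 0.00047,"y": -0.00718,"z": 0,"rx": 0,"ry": 0,"rz": 1.5,"gripper": -0.42},
    {"x": 0.00068,"y": -0.0086,"z": 0,"rx": 0,"ry": 0,"rz": 1.8,"gripper": -0.42},
    {"x": 0.00092,"y": -0.01002,"z": 0,"rx": 0,"ry": 0,"rz": 2.1,"gripper": -0.42},
    {"x": 0.0012,"y": -0.01144,"z": 0,"rx": 0,"ry": 0,"rz": 2.4,"gripper": -0.42},
    {"x": 0.00152,"y": -0.01284,"z": 0,"rx": 0,"ry": 0,"rz": 2.7,"gripper": -0.42},
    {"x": 0.00187,"y": -0.01424,"z": 0,"rx": 0,"ry": 0,"rz": 3.0,"gripper": -0.42},
  ],
)

```text
t: 8.68
eef_pos: [0.5864, 0.0478, 0.0867]
orientation: [[-0.366, 0.931, -0.0], [0.931, 0.366, -0.0], [-0.0, -0.0, -1.0]]
ft_force: [2.1, 0.1, 0.4]
gripper_width: 0.0254
```

```bash
python3 st.py
```

```text
t 8.68 th -68.47 R 0.055 z 0.0867 phi-th 89.9 frad 0.64 ftan 2.02 fz 0.42 q6 -28.0 w 0.0254
```

>>> servo_tool(
  series=[
    {"x": 0.0,"y": -0.00144,"z": 0,"rx": 0,"ry": 0,"rz": 0.3,"gripper": -0.42},
    {"x": 0.0001,"y": -0.00288,"z": 0,"rx": 0,"ry": 0,"rz": 0.6,"gripper": -0.42},
    {"x": 0.00017,"y": -0.00432,"z": 0,"rx": 0,"ry": 0,"rz": 0.9,"gripper": -0.42},
    {"x": 0.0003,"y": -0.00575,"z": 0,"rx": 0,"ry": 0,"rz": 1.2,"gripper": -0.42},
    {"x": 0.00047,"y": -0.00718,"z": 0,"rx": 0,"ry": 0,"rz": 1.5,"gripper": -0.42},
    {"x": 0.00068,"y": -0.0086,"z": 0,"rx": 0,"ry": 0,"rz": 1.8,"gripper": -0.42},
    {"x": 0.00092,"y": -0.01002,"z": 0,"rx": 0,"ry": 0,"rz": 2.1,"gripper": -0.42},
    {"x": 0.0012,"y": -0.01144,"z": 0,"rx": 0,"ry": 0,"rz": 2.4,"gripper": -0.42},
    {"x": 0.00152,"y": -0.01284,"z": 0,"rx": 0,"ry": 0,"rz": 2.7,"gripper": -0.42},
    {"x": 0.00187,"y": -0.01424,"z": 0,"rx": 0,"ry": 0,"rz": 3.0,"gripper": -0.42},
  ],
)

```text
t: 9.52
eef_pos: [0.5724, 0.0443, 0.0867]
orientation: [[-0.112, 0.994, -0.0], [0.994, 0.112, -0.0], [-0.0, -0.0, -1.0]]
ft_force: [2.9, -0.1, 0.8]
gripper_width: 0.0257
```

>>> servo_tool(
  series=[
    {"x": 0.0,"y": -0.00144,"z": 0,"rx": 0,"ry": 0,"rz": 0.3,"gripper": -0.42},
    {"x": 0.0001,"y": -0.00288,"z": 0,"rx": 0,"ry": 0,"rz": 0.6,"gripper": -0.42},
    {"x": 0.00017,"y": -0.00432,"z": 0,"rx": 0,"ry": 0,"rz": 0.9,"gripper": -0.42},
    {"x": 0.0003,"y": -0.00575,"z": 0,"rx": 0,"ry": 0,"rz": 1.2,"gripper": -0.42},
    {"x": 0.00047,"y": -0.00718,"z": 0,"rx": 0,"ry": 0,"rz": 1.5,"gripper": -0.42},
    {"x": 0.00068,"y": -0.0086,"z": 0,"rx": 0,"ry": 0,"rz": 1.8,"gripper": -0.42},
    {"x": 0.00092,"y": -0.01002,"z": 0,"rx": 0,"ry": 0,"rz": 2.1,"gripper": -0.42},
    {"x": 0.0012,"y": -0.01144,"z": 0,"rx": 0,"ry": 0,"rz": 2.4,"gripper": -0.42},
    {"x": 0.00152,"y": -0.01284,"z": 0,"rx": 0,"ry": 0,"rz": 2.7,"gripper": -0.42},
    {"x": 0.00187,"y": -0.01424,"z": 0,"rx": 0,"ry": 0,"rz": 3.0,"gripper": -0.42},
  ],
)

```text
t: 10.35
eef_pos: [0.558, 0.0446, 0.0867]
orientation: [[0.149, 0.989, -0.0], [0.989, -0.149, -0.0], [-0.0, -0.0, -1.0]]
ft_force: [0.8, -1.7, -0.3]
gripper_width: 0.0254
```

>>> servo_tool(
  series=[
    {"x": 0.0,"y": -0.00144,"z": 0,"rx": 0,"ry": 0,"rz": 0.3,"gripper": -0.42},
    {"x": 0.0001,"y": -0.00288,"z": 0,"rx": 0,"ry": 0,"rz": 0.6,"gripper": -0.42},
    {"x": 0.00017,"y": -0.00432,"z": 0,"rx": 0,"ry": 0,"rz": 0.9,"gripper": -0.42},
    {"x": 0.0003,"y": -0.00575,"z": 0,"rx": 0,"ry": 0,"rz": 1.2,"gripper": -0.42},
    {"x": 0.00047,"y": -0.00718,"z": 0,"rx": 0,"ry": 0,"rz": 1.5,"gripper": -0.42},
    {"x": 0.00068,"y": -0.0086,"z": 0,"rx": 0,"ry": 0,"rz": 1.8,"gripper": -0.42},
    {"x": 0.00092,"y": -0.01002,"z": 0,"rx": 0,"ry": 0,"rz": 2.1,"gripper": -0.42},
    {"x": 0.0012,"y": -0.01144,"z": 0,"rx": 0,"ry": 0,"rz": 2.4,"gripper": -0.42},
    {"x": 0.00152,"y": -0.01284,"z": 0,"rx": 0,"ry": 0,"rz": 2.7,"gripper": -0.42},
    {"x": 0.00187,"y": -0.01424,"z": 0,"rx": 0,"ry": 0,"rz": 3.0,"gripper": -0.42},
  ],
)

```text
t: 11.18
eef_pos: [0.5442, 0.0485, 0.0867]
orientation: [[0.399, 0.917, -0.0], [0.917, -0.399, -0.0], [-0.0, -0.0, -1.0]]
ft_force: [0.0, -0.6, 0.7]
gripper_width: 0.0257
```

```bash
python3 st.py
```

```text
t 11.18 th -113.57 R 0.0551 z 0.0867 phi-th 90.0 frad 0.51 ftan 0.27 fz 0.69 q6 16.0 w 0.0257
```

>>> servo_tool(
  series=[
    {"x": 0.0,"y": -0.00144,"z": 0,"rx": 0,"ry": 0,"rz": 0.3,"gripper": -0.42},
    {"x": 0.0001,"y": -0.00288,"z": 0,"rx": 0,"ry": 0,"rz": 0.6,"gripper": -0.42},
    {"x": 0.00017,"y": -0.00432,"z": 0,"rx": 0,"ry": 0,"rz": 0.9,"gripper": -0.42},
    {"x": 0.0003,"y": -0.00575,"z": 0,"rx": 0,"ry": 0,"rz": 1.2,"gripper": -0.42},
    {"x": 0.00047,"y": -0.00718,"z": 0,"rx": 0,"ry": 0,"rz": 1.5,"gripper": -0.42},
    {"x": 0.00068,"y": -0.0086,"z": 0,"rx": 0,"ry": 0,"rz": 1.8,"gripper": -0.42},
    {"x": 0.00092,"y": -0.01002,"z": 0,"rx": 0,"ry": 0,"rz": 2.1,"gripper": -0.42},
    {"x": 0.0012,"y": -0.01144,"z": 0,"rx": 0,"ry": 0,"rz": 2.4,"gripper": -0.42},
    {"x": 0.00152,"y": -0.01284,"z": 0,"rx": 0,"ry": 0,"rz": 2.7,"gripper": -0.42},
    {"x": 0.00187,"y": -0.01424,"z": 0,"rx": 0,"ry": 0,"rz": 3.0,"gripper": -0.42},
  ],
)

```text
t: 12.02
eef_pos: [0.5319, 0.056, 0.0867]
orientation: [[0.623, 0.782, -0.0], [0.782, -0.623, 0.0], [-0.0, -0.0, -1.0]]
ft_force: [1.5, -0.1, 0.7]
gripper_width: 0.0255
```

>>> servo_tool(
  series=[
    {"x": 0.0,"y": -0.00144,"z": 0,"rx": 0,"ry": 0,"rz": 0.3,"gripper": -0.42},
    {"x": 0.0001,"y": -0.00288,"z": 0,"rx": 0,"ry": 0,"rz": 0.6,"gripper": -0.42},
    {"x": 0.00017,"y": -0.00432,"z": 0,"rx": 0,"ry": 0,"rz": 0.9,"gripper": -0.42},
    {"x": 0.0003,"y": -0.00575,"z": 0,"rx": 0,"ry": 0,"rz": 1.2,"gripper": -0.42},
    {"x": 0.00047,"y": -0.00718,"z": 0,"rx": 0,"ry": 0,"rz": 1.5,"gripper": -0.42},
    {"x": 0.00068,"y": -0.0086,"z": 0,"rx": 0,"ry": 0,"rz": 1.8,"gripper": -0.42},
    {"x": 0.00092,"y": -0.01002,"z": 0,"rx": 0,"ry": 0,"rz": 2.1,"gripper": -0.42},
    {"x": 0.0012,"y": -0.01144,"z": 0,"rx": 0,"ry": 0,"rz": 2.4,"gripper": -0.42},
    {"x": 0.00152,"y": -0.01284,"z": 0,"rx": 0,"ry": 0,"rz": 2.7,"gripper": -0.42},
    {"x": 0.00187,"y": -0.01424,"z": 0,"rx": 0,"ry": 0,"rz": 3.0,"gripper": -0.42},
  ],
)

```text
t: 12.85
eef_pos: [0.5219, 0.0663, 0.0867]
orientation: [[0.804, 0.594, -0.0], [0.594, -0.804, -0.0], [-0.0, -0.0, -1.0]]
ft_force: [0.0, -0.6, -1.2]
gripper_width: 0.0253
```

>>> servo_tool(
  series=[
    {"x": 0.0,"y": -0.00144,"z": 0,"rx": 0,"ry": 0,"rz": 0.3,"gripper": -0.42},
    {"x": 0.0001,"y": -0.00288,"z": 0,"rx": 0,"ry": 0,"rz": 0.6,"gripper": -0.42},
    {"x": 0.00017,"y": -0.00432,"z": 0,"rx": 0,"ry": 0,"rz": 0.9,"gripper": -0.42},
    {"x": 0.0003,"y": -0.00575,"z": 0,"rx": 0,"ry": 0,"rz": 1.2,"gripper": -0.42},
    {"x": 0.00047,"y": -0.00718,"z": 0,"rx": 0,"ry": 0,"rz": 1.5,"gripper": -0.42},
    {"x": 0.00068,"y": -0.0086,"z": 0,"rx": 0,"ry": 0,"rz": 1.8,"gripper": -0.42},
    {"x": 0.00092,"y": -0.01002,"z": 0,"rx": 0,"ry": 0,"rz": 2.1,"gripper": -0.42},
    {"x": 0.0012,"y": -0.01144,"z": 0,"rx": 0,"ry": 0,"rz": 2.4,"gripper": -0.42},
    {"x": 0.00152,"y": -0.01284,"z": 0,"rx": 0,"ry": 0,"rz": 2.7,"gripper": -0.42},
    {"x": 0.00187,"y": -0.01424,"z": 0,"rx": 0,"ry": 0,"rz": 3.0,"gripper": -0.42},
  ],
)

```text
t: 13.68
eef_pos: [0.5149, 0.0788, 0.0867]
orientation: [[0.931, 0.366, -0.0], [0.366, -0.931, -0.0], [-0.0, -0.0, -1.0]]
ft_force: [1.2, 0.3, 0.2]
gripper_width: 0.0256
```

```bash
python3 st.py
```

```text
t 13.68 th -158.51 R 0.0552 z 0.0867 phi-th 90.0 frad -1.22 ftan 0.11 fz 0.24 q6 64.0 w 0.0256
```

>>> servo_tool(
  series=[
    {"x": 0.0,"y": -0.00144,"z": 0,"rx": 0,"ry": 0,"rz": 0.3,"gripper": -0.42},
    {"x": 0.0001,"y": -0.00288,"z": 0,"rx": 0,"ry": 0,"rz": 0.6,"gripper": -0.42},
    {"x": 0.00017,"y": -0.00432,"z": 0,"rx": 0,"ry": 0,"rz": 0.9,"gripper": -0.42},
    {"x": 0.0003,"y": -0.00575,"z": 0,"rx": 0,"ry": 0,"rz": 1.2,"gripper": -0.42},
    {"x": 0.00047,"y": -0.00718,"z": 0,"rx": 0,"ry": 0,"rz": 1.5,"gripper": -0.42},
    {"x": 0.00068,"y": -0.0086,"z": 0,"rx": 0,"ry": 0,"rz": 1.8,"gripper": -0.42},
    {"x": 0.00092,"y": -0.01002,"z": 0,"rx": 0,"ry": 0,"rz": 2.1,"gripper": -0.42},
    {"x": 0.0012,"y": -0.01144,"z": 0,"rx": 0,"ry": 0,"rz": 2.4,"gripper": -0.42},
    {"x": 0.00152,"y": -0.01284,"z": 0,"rx": 0,"ry": 0,"rz": 2.7,"gripper": -0.42},
    {"x": 0.00187,"y": -0.01424,"z": 0,"rx": 0,"ry": 0,"rz": 3.0,"gripper": -0.42},
  ],
)

```text
t: 14.52
eef_pos: [0.5116, 0.0923, 0.0867]
orientation: [[0.994, 0.113, 0.0], [0.113, -0.994, -0.001], [-0.0, 0.001, -1.0]]
ft_force: [2.5, -3.2, -1.4]
gripper_width: 0.0256
```

>>> servo_tool(
  series=[
    {"x": 0.0,"y": -0.00144,"z": 0,"rx": 0,"ry": 0,"rz": 0.3,"gripper": -0.42},
    {"x": 0.0001,"y": -0.00288,"z": 0,"rx": 0,"ry": 0,"rz": 0.6,"gripper": -0.42},
    {"x": 0.00017,"y": -0.00432,"z": 0,"rx": 0,"ry": 0,"rz": 0.9,"gripper": -0.42},
    {"x": 0.0003,"y": -0.00575,"z": 0,"rx": 0,"ry": 0,"rz": 1.2,"gripper": -0.42},
    {"x": 0.00047,"y": -0.00718,"z": 0,"rx": 0,"ry": 0,"rz": 1.5,"gripper": -0.42},
    {"x": 0.00068,"y": -0.0086,"z": 0,"rx": 0,"ry": 0,"rz": 1.8,"gripper": -0.42},
    {"x": 0.00092,"y": -0.01002,"z": 0,"rx": 0,"ry": 0,"rz": 2.1,"gripper": -0.42},
    {"x": 0.0012,"y": -0.01144,"z": 0,"rx": 0,"ry": 0,"rz": 2.4,"gripper": -0.42},
    {"x": 0.00152,"y": -0.01284,"z": 0,"rx": 0,"ry": 0,"rz": 2.7,"gripper": -0.42},
    {"x": 0.00187,"y": -0.01424,"z": 0,"rx": 0,"ry": 0,"rz": 3.0,"gripper": -0.42},
  ],
)

```text
t: 15.35
eef_pos: [0.5117, 0.1068, 0.0867]
orientation: [[0.989, -0.149, -0.0], [-0.149, -0.989, -0.001], [-0.0, 0.001, -1.0]]
ft_force: [1.0, -2.2, 0.4]
gripper_width: 0.0257
```

>>> servo_tool(
  series=[
    {"x": 0.0,"y": -0.00144,"z": 0,"rx": 0,"ry": 0,"rz": 0.3,"gripper": -0.42},
    {"x": 0.0001,"y": -0.00288,"z": 0,"rx": 0,"ry": 0,"rz": 0.6,"gripper": -0.42},
    {"x": 0.00017,"y": -0.00432,"z": 0,"rx": 0,"ry": 0,"rz": 0.9,"gripper": -0.42},
    {"x": 0.0003,"y": -0.00575,"z": 0,"rx": 0,"ry": 0,"rz": 1.2,"gripper": -0.42},
    {"x": 0.00047,"y": -0.00718,"z": 0,"rx": 0,"ry": 0,"rz": 1.5,"gripper": -0.42},
    {"x": 0.00068,"y": -0.0086,"z": 0,"rx": 0,"ry": 0,"rz": 1.8,"gripper": -0.42},
    {"x": 0.00092,"y": -0.01002,"z": 0,"rx": 0,"ry": 0,"rz": 2.1,"gripper": -0.42},
    {"x": 0.0012,"y": -0.01144,"z": 0,"rx": 0,"ry": 0,"rz": 2.4,"gripper": -0.42},
    {"x": 0.00152,"y": -0.01284,"z": 0,"rx": 0,"ry": 0,"rz": 2.7,"gripper": -0.42},
    {"x": 0.00187,"y": -0.01424,"z": 0,"rx": 0,"ry": 0,"rz": 3.0,"gripper": -0.42},
  ],
)

```text
t: 16.18
eef_pos: [0.5154, 0.1208, 0.0866]
orientation: [[0.917, -0.399, -0.001], [-0.399, -0.917, -0.0], [-0.001, 0.001, -1.0]]
ft_force: [0.5, -0.4, -0.1]
gripper_width: 0.0256
```

```bash
python3 st.py; python3 -c "
from h import *
cv2.imwrite('pics/w4.png',camera('wrist'))"
```

```text
t 16.18 th 156.78 R 0.0553 z 0.0866 phi-th 89.7 frad -0.6 ftan 0.2 fz -0.07 q6 114.0 w 0.0256
```

View pics/w4.png

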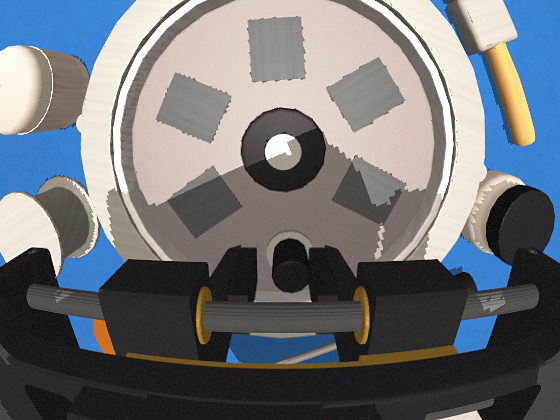

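>>> servo_tool(
  series=[
    {"x": 0.0,"y": 0.00144,"z": 0,"rx": 0,"ry": 0,"rz": -0.3,"gripper": -0.42},
    {"x": 0.0001,"y": 0.00288,"z": 0,"rx": 0,"ry": 0,"rz": -0.6,"gripper": -0.42},
    {"x": 0.00017,"y": 0.00432,"z": 0,"rx": 0,"ry": 0,"rz": -0.9,"gripper": -0.42},
    {"x": 0.0003,"y": 0.00575,"z": 0,"rx": 0,"ry": 0,"rz": -1.2,"gripper": -0.42},
    {"x": 0.00047,"y": 0.00718,"z": 0,"rx": 0,"ry": 0,"rz": -1.5,"gripper": -0.42},
    {"x": 0.00068,"y": 0.0086,"z": 0,"rx": 0,"ry": 0,"rz": -1.8,"gripper": -0.42},
    {"x": 0.00092,"y": 0.01002,"z": 0,"rx": 0,"ry": 0,"rz": -2.1,"gripper": -0.42},
    {"x": 0.0012,"y": 0.01144,"z": 0,"rx": 0,"ry": 0,"rz": -2.4,"gripper": -0.42},
    {"x": 0.00152,"y": 0.01284,"z": 0,"rx": 0,"ry": 0,"rz": -2.7,"gripper": -0.42},
    {"x": 0.00187,"y": 0.01424,"z": 0,"rx": 0,"ry": 0,"rz": -3.0,"gripper": -0.42},
  ],
)

```text
t: 17.07
eef_pos: [0.5114, 0.1072, 0.0866]
orientation: [[0.989, -0.145, -0.001], [-0.145, -0.989, 0.0], [-0.001, -0.0, -1.0]]
ft_force: [0.5, 1.2, 0.2]
gripper_width: 0.0257
```

>>> servo_tool(
  series=[
    {"x": 0.0,"y": 0.0005,"z": 0,"rx": 0,"ry": 0,"rz": -0.1,"gripper": -0.42},
    {"x": 0,"y": 0.001,"z": 0,"rx": 0,"ry": 0,"rz": -0.2,"gripper": -0.42},
    {"x": 0,"y": 0.0014,"z": 0,"rx": 0,"ry": 0,"rz": -0.3,"gripper": -0.42},
    {"x": 0,"y": 0.0019,"z": 0,"rx": 0,"ry": 0,"rz": -0.4,"gripper": -0.42},
    {"x": 0.0001,"y": 0.0024,"z": 0,"rx": 0,"ry": 0,"rz": -0.5,"gripper": -0.42},
    {"x": 0.0001,"y": 0.0029,"z": 0,"rx": 0,"ry": 0,"rz": -0.6,"gripper": -0.42},
    {"x": 0.0001,"y": 0.0034,"z": 0,"rx": 0,"ry": 0,"rz": -0.7,"gripper": -0.42},
    {"x": 0.0001,"y": 0.0038,"z": 0,"rx": 0,"ry": 0,"rz": -0.8,"gripper": -0.42},
    {"x": 0.0002,"y": 0.0043,"z": 0,"rx": 0,"ry": 0,"rz": -0.9,"gripper": -0.42},
    {"x": 0.0002,"y": 0.0048,"z": 0,"rx": 0,"ry": 0,"rz": -1.0,"gripper": -0.42},
  ],
)

```text
t: 17.9
eef_pos: [0.5113, 0.1022, 0.0867]
orientation: [[0.998, -0.058, 0.0], [-0.058, -0.998, 0.0], [0.0, -0.0, -1.0]]
ft_force: [-0.3, 1.5, -0.6]
gripper_width: 0.0258
```

>>> servo_tool(
  series=[
    {"x": 0.0,"y": 0.0005,"z": 0,"rx": 0,"ry": 0,"rz": -0.1,"gripper": -0.42},
    {"x": 0,"y": 0.001,"z": 0,"rx": 0,"ry": 0,"rz": -0.2,"gripper": -0.42},
    {"x": 0,"y": 0.0014,"z": 0,"rx": 0,"ry": 0,"rz": -0.3,"gripper": -0.42},
    {"x": 0,"y": 0.0019,"z": 0,"rx": 0,"ry": 0,"rz": -0.4,"gripper": -0.42},
    {"x": 0.0001,"y": 0.0024,"z": 0,"rx": 0,"ry": 0,"rz": -0.5,"gripper": -0.42},
    {"x": 0.0001,"y": 0.0029,"z": 0,"rx": 0,"ry": 0,"rz": -0.6,"gripper": -0.42},
    {"x": 0.0001,"y": 0.0034,"z": 0,"rx": 0,"ry": 0,"rz": -0.7,"gripper": -0.42},
    {"x": 0.0001,"y": 0.0038,"z": 0,"rx": 0,"ry": 0,"rz": -0.8,"gripper": -0.42},
    {"x": 0.0002,"y": 0.0043,"z": 0,"rx": 0,"ry": 0,"rz": -0.9,"gripper": -0.42},
    {"x": 0.0002,"y": 0.0048,"z": 0,"rx": 0,"ry": 0,"rz": -1.0,"gripper": -0.42},
  ],
)

```text
t: 18.73
eef_pos: [0.5112, 0.0976, 0.0867]
orientation: [[1.0, 0.029, -0.0], [0.029, -1.0, 0.0], [-0.0, -0.0, -1.0]]
ft_force: [-0.4, 3.9, -0.4]
gripper_width: 0.0258
```

>>> servo_tool(
  series=[
    {"x": 0.0,"y": 0.0005,"z": 0,"rx": 0,"ry": 0,"rz": -0.1,"gripper": -0.42},
    {"x": 0,"y": 0.001,"z": 0,"rx": 0,"ry": 0,"rz": -0.2,"gripper": -0.42},
    {"x": 0,"y": 0.0014,"z": 0,"rx": 0,"ry": 0,"rz": -0.3,"gripper": -0.42},
    {"x": 0,"y": 0.0019,"z": 0,"rx": 0,"ry": 0,"rz": -0.4,"gripper": -0.42},
    {"x": 0.0001,"y": 0.0024,"z": 0,"rx": 0,"ry": 0,"rz": -0.5,"gripper": -0.42},
    {"x": 0.0001,"y": 0.0029,"z": 0,"rx": 0,"ry": 0,"rz": -0.6,"gripper": -0.42},
    {"x": 0.0001,"y": 0.0034,"z": 0,"rx": 0,"ry": 0,"rz": -0.7,"gripper": -0.42},
    {"x": 0.0001,"y": 0.0038,"z": 0,"rx": 0,"ry": 0,"rz": -0.8,"gripper": -0.42},
    {"x": 0.0002,"y": 0.0043,"z": 0,"rx": 0,"ry": 0,"rz": -0.9,"gripper": -0.42},
    {"x": 0.0002,"y": 0.0048,"z": 0,"rx": 0,"ry": 0,"rz": -1.0,"gripper": -0.42},
  ],
)

```text
t: 19.57
eef_pos: [0.5115, 0.0928, 0.0867]
orientation: [[0.993, 0.116, -0.0], [0.116, -0.993, 0.0], [-0.0, -0.0, -1.0]]
ft_force: [-0.1, 6.2, -1.8]
gripper_width: 0.0258
```

```bash
python3 st.py
```

```text
t 19.57 th -173.5 R 0.055 z 0.0867 phi-th 90.1 frad -0.64 ftan -6.17 fz -1.81 q6 81.0 w 0.0258
```

>>> servo_tool(
  series=[
    {"x": 0.0,"y": 0.0005,"z": 0,"rx": 0,"ry": 0,"rz": -0.1,"gripper": -0.42},
    {"x": 0,"y": 0.0005,"z": 0,"rx": 0,"ry": 0,"rz": -0.1,"gripper": -0.42},
    {"x": 0,"y": 0.001,"z": 0,"rx": 0,"ry": 0,"rz": -0.2,"gripper": -0.42},
    {"x": 0,"y": 0.001,"z": 0,"rx": 0,"ry": 0,"rz": -0.2,"gripper": -0.42},
    {"x": 0,"y": 0.0014,"z": 0,"rx": 0,"ry": 0,"rz": -0.3,"gripper": -0.42},
    {"x": 0,"y": 0.0014,"z": 0,"rx": 0,"ry": 0,"rz": -0.3,"gripper": -0.42},
    {"x": 0,"y": 0.0019,"z": 0,"rx": 0,"ry": 0,"rz": -0.4,"gripper": -0.42},
    {"x": 0,"y": 0.0019,"z": 0,"rx": 0,"ry": 0,"rz": -0.4,"gripper": -0.42},
    {"x": 0,"y": 0.0024,"z": 0,"rx": 0,"ry": 0,"rz": -0.5,"gripper": -0.42},
    {"x": 0.0001,"y": 0.0029,"z": 0,"rx": 0,"ry": 0,"rz": -0.6,"gripper": -0.42},
  ],
)

```text
t: 20.4
eef_pos: [0.5119, 0.0899, 0.0867]
orientation: [[0.986, 0.167, -0.0], [0.167, -0.986, 0.0], [-0.0, -0.0, -1.0]]
ft_force: [-0.9, 4.9, -0.0]
gripper_width: 0.0258
```

>>> servo_tool(
  series=[
    {"x": 0.0,"y": 0.0005,"z": 0,"rx": 0,"ry": 0,"rz": -0.1,"gripper": -0.42},
    {"x": 0,"y": 0.0005,"z": 0,"rx": 0,"ry": 0,"rz": -0.1,"gripper": -0.42},
    {"x": 0,"y": 0.001,"z": 0,"rx": 0,"ry": 0,"rz": -0.2,"gripper": -0.42},
    {"x": 0,"y": 0.001,"z": 0,"rx": 0,"ry": 0,"rz": -0.2,"gripper": -0.42},
    {"x": 0,"y": 0.0014,"z": 0,"rx": 0,"ry": 0,"rz": -0.3,"gripper": -0.42},
    {"x": 0,"y": 0.0014,"z": 0,"rx": 0,"ry": 0,"rz": -0.3,"gripper": -0.42},
    {"x": 0,"y": 0.0019,"z": 0,"rx": 0,"ry": 0,"rz": -0.4,"gripper": -0.42},
    {"x": 0,"y": 0.0019,"z": 0,"rx": 0,"ry": 0,"rz": -0.4,"gripper": -0.42},
    {"x": 0,"y": 0.0024,"z": 0,"rx": 0,"ry": 0,"rz": -0.5,"gripper": -0.42},
    {"x": 0.0001,"y": 0.0029,"z": 0,"rx": 0,"ry": 0,"rz": -0.6,"gripper": -0.42},
  ],
)

```text
t: 21.23
eef_pos: [0.5125, 0.087, 0.0867]
orientation: [[0.976, 0.219, -0.0], [0.219, -0.976, 0.0], [-0.0, -0.0, -1.0]]
ft_force: [-2.1, 4.4, -0.1]
gripper_width: 0.0254
```

>>> servo_tool(
  series=[
    {"x": 0.0,"y": 0.0005,"z": 0,"rx": 0,"ry": 0,"rz": -0.1,"gripper": -0.42},
    {"x": 0,"y": 0.0005,"z": 0,"rx": 0,"ry": 0,"rz": -0.1,"gripper": -0.42},
    {"x": 0,"y": 0.001,"z": 0,"rx": 0,"ry": 0,"rz": -0.2,"gripper": -0.42},
    {"x": 0,"y": 0.001,"z": 0,"rx": 0,"ry": 0,"rz": -0.2,"gripper": -0.42},
    {"x": 0,"y": 0.0014,"z": 0,"rx": 0,"ry": 0,"rz": -0.3,"gripper": -0.42},
    {"x": 0,"y": 0.0014,"z": 0,"rx": 0,"ry": 0,"rz": -0.3,"gripper": -0.42},
    {"x": 0,"y": 0.0019,"z": 0,"rx": 0,"ry": 0,"rz": -0.4,"gripper": -0.42},
    {"x": 0,"y": 0.0019,"z": 0,"rx": 0,"ry": 0,"rz": -0.4,"gripper": -0.42},
    {"x": 0,"y": 0.0024,"z": 0,"rx": 0,"ry": 0,"rz": -0.5,"gripper": -0.42},
    {"x": 0.0001,"y": 0.0029,"z": 0,"rx": 0,"ry": 0,"rz": -0.6,"gripper": -0.42},
  ],
)

```text
t: 22.07
eef_pos: [0.5132, 0.0841, 0.0867]
orientation: [[0.963, 0.27, -0.0], [0.27, -0.963, 0.0], [-0.0, -0.0, -1.0]]
ft_force: [-5.0, 2.8, -0.0]
gripper_width: 0.0255
```

```bash
python3 st.py
```

```text
t 22.07 th -164.32 R 0.055 z 0.0867 phi-th 90.0 frad 4.01 ftan -4.05 fz -0.04 q6 71.0 w 0.0255
```

>>> servo_tool(
  series=[
    {"x": 0,"y": -0.001,"z": 0,"rx": 0,"ry": 0,"rz": -0.0,"gripper": -0.42},
    {"x": 0,"y": -0.002,"z": 0,"rx": 0,"ry": 0,"rz": 0.2,"gripper": -0.42},
    {"x": 0,"y": -0.003,"z": 0,"rx": 0,"ry": 0,"rz": 0.4,"gripper": -0.42},
    {"x": 0.0001,"y": -0.004,"z": 0,"rx": 0,"ry": 0,"rz": 0.6,"gripper": -0.42},
    {"x": 0.0002,"y": -0.005,"z": 0,"rx": 0,"ry": 0,"rz": 0.8,"gripper": -0.42},
    {"x": 0.0003,"y": -0.0058,"z": 0,"rx": 0,"ry": 0,"rz": 1.0,"gripper": -0.42},
    {"x": 0.0004,"y": -0.0062,"z": 0,"rx": 0,"ry": 0,"rz": 1.2,"gripper": -0.42},
    {"x": 0.0004,"y": -0.0067,"z": 0,"rx": 0,"ry": 0,"rz": 1.4,"gripper": -0.42},
    {"x": 0.0005,"y": -0.0072,"z": 0,"rx": 0,"ry": 0,"rz": 1.5,"gripper": -0.42},
    {"x": 0.0005,"y": -0.0077,"z": 0,"rx": 0,"ry": 0,"rz": 1.6,"gripper": -0.42},
  ],
)

```text
t: 22.9
eef_pos: [0.5118, 0.0917, 0.0867]
orientation: [[0.991, 0.131, 0.0], [0.131, -0.991, -0.0], [0.0, 0.0, -1.0]]
ft_force: [0.6, -1.7, -0.5]
gripper_width: 0.0254
```

>>> servo_tool(
  series=[
    {"x": 0,"y": -0.0003,"z": 0,"rx": 0,"ry": 0,"rz": 0.06,"gripper": -0.42},
    {"x": 0,"y": -0.0006,"z": 0,"rx": 0,"ry": 0,"rz": 0.12,"gripper": -0.42},
    {"x": 0,"y": -0.0009,"z": 0,"rx": 0,"ry": 0,"rz": 0.18,"gripper": -0.42},
    {"x": 0,"y": -0.0012,"z": 0,"rx": 0,"ry": 0,"rz": 0.24,"gripper": -0.42},
    {"x": 0,"y": -0.0015,"z": 0,"rx": 0,"ry": 0,"rz": 0.3,"gripper": -0.42},
    {"x": 0,"y": -0.0018,"z": 0,"rx": 0,"ry": 0,"rz": 0.36,"gripper": -0.42},
    {"x": 0,"y": -0.0021,"z": 0,"rx": 0,"ry": 0,"rz": 0.42,"gripper": -0.42},
    {"x": 0,"y": -0.0024,"z": 0,"rx": 0,"ry": 0,"rz": 0.48,"gripper": -0.42},
    {"x": 0.0001,"y": -0.0027,"z": 0,"rx": 0,"ry": 0,"rz": 0.54,"gripper": -0.42},
    {"x": 0.0001,"y": -0.0029,"z": 0,"rx": 0,"ry": 0,"rz": 0.6,"gripper": -0.42},
  ],
)

```text
t: 23.73
eef_pos: [0.5116, 0.0944, 0.0868]
orientation: [[0.997, 0.08, 0.0], [0.08, -0.997, -0.0], [0.0, 0.0, -1.0]]
ft_force: [1.5, -4.9, -0.8]
gripper_width: 0.0256
```

>>> servo_tool(
  series=[
    {"x": 0,"y": -0.0003,"z": 0,"rx": 0,"ry": 0,"rz": 0.06,"gripper": -0.42},
    {"x": 0,"y": -0.0006,"z": 0,"rx": 0,"ry": 0,"rz": 0.12,"gripper": -0.42},
    {"x": 0,"y": -0.0009,"z": 0,"rx": 0,"ry": 0,"rz": 0.18,"gripper": -0.42},
    {"x": 0,"y": -0.0012,"z": 0,"rx": 0,"ry": 0,"rz": 0.24,"gripper": -0.42},
    {"x": 0,"y": -0.0015,"z": 0,"rx": 0,"ry": 0,"rz": 0.3,"gripper": -0.42},
    {"x": 0,"y": -0.0018,"z": 0,"rx": 0,"ry": 0,"rz": 0.36,"gripper": -0.42},
    {"x": 0,"y": -0.0021,"z": 0,"rx": 0,"ry": 0,"rz": 0.42,"gripper": -0.42},
    {"x": 0,"y": -0.0024,"z": 0,"rx": 0,"ry": 0,"rz": 0.48,"gripper": -0.42},
    {"x": 0.0001,"y": -0.0027,"z": 0,"rx": 0,"ry": 0,"rz": 0.54,"gripper": -0.42},
    {"x": 0.0001,"y": -0.0029,"z": 0,"rx": 0,"ry": 0,"rz": 0.6,"gripper": -0.42},
  ],
)

```text
t: 24.57
eef_pos: [0.5114, 0.0973, 0.0868]
orientation: [[1.0, 0.027, 0.0], [0.027, -1.0, -0.0], [0.0, 0.0, -1.0]]
ft_force: [1.2, -4.8, -0.6]
gripper_width: 0.0258
```

```bash
python3 st.py
```

```text
t 24.57 th -178.2 R 0.0548 z 0.0868 phi-th 89.8 frad -1.1 ftan 4.81 fz -0.63 q6 86.0 w 0.0258
```

>>> servo_tool(
  series=[
    {"x": 0,"y": -0.0002,"z": 0,"rx": 0,"ry": 0,"rz": 0.04,"gripper": -0.42},
    {"x": 0,"y": -0.0004,"z": 0,"rx": 0,"ry": 0,"rz": 0.08,"gripper": -0.42},
    {"x": 0,"y": -0.0006,"z": 0,"rx": 0,"ry": 0,"rz": 0.12,"gripper": -0.42},
    {"x": 0,"y": -0.0008,"z": 0,"rx": 0,"ry": 0,"rz": 0.16,"gripper": -0.42},
    {"x": 0,"y": -0.001,"z": 0,"rx": 0,"ry": 0,"rz": 0.2,"gripper": -0.42},
    {"x": 0,"y": -0.0012,"z": 0,"rx": 0,"ry": 0,"rz": 0.24,"gripper": -0.42},
    {"x": 0,"y": -0.0014,"z": 0,"rx": 0,"ry": 0,"rz": 0.28,"gripper": -0.42},
    {"x": 0,"y": -0.0016,"z": 0,"rx": 0,"ry": 0,"rz": 0.32,"gripper": -0.42},
    {"x": 0,"y": -0.0018,"z": 0,"rx": 0,"ry": 0,"rz": 0.36,"gripper": -0.42},
    {"x": 0,"y": -0.002,"z": 0,"rx": 0,"ry": 0,"rz": 0.4,"gripper": -0.42},
  ],
)

```text
t: 25.4
eef_pos: [0.5114, 0.0993, 0.0867]
orientation: [[1.0, -0.007, 0.0], [-0.007, -1.0, -0.0], [0.0, 0.0, -1.0]]
ft_force: [1.4, -5.1, -1.6]
gripper_width: 0.0259
```

```bash
python3 st.py
```

```text
t 25.4 th 179.68 R 0.0548 z 0.0867 phi-th 89.9 frad -1.39 ftan 5.11 fz -1.56 q6 89.0 w 0.0259
```

>>> servo_tool(
  series=[
    {"x": 0,"y": -0.0002,"z": 0,"rx": 0,"ry": 0,"rz": 0.04,"gripper": -0.42},
    {"x": 0,"y": -0.0004,"z": 0,"rx": 0,"ry": 0,"rz": 0.08,"gripper": -0.42},
    {"x": 0,"y": -0.0006,"z": 0,"rx": 0,"ry": 0,"rz": 0.12,"gripper": -0.42},
    {"x": 0,"y": -0.0008,"z": 0,"rx": 0,"ry": 0,"rz": 0.16,"gripper": -0.42},
    {"x": 0,"y": -0.001,"z": 0,"rx": 0,"ry": 0,"rz": 0.2,"gripper": -0.42},
    {"x": 0,"y": -0.0012,"z": 0,"rx": 0,"ry": 0,"rz": 0.24,"gripper": -0.42},
    {"x": 0,"y": -0.0014,"z": 0,"rx": 0,"ry": 0,"rz": 0.28,"gripper": -0.42},
    {"x": 0,"y": -0.0016,"z": 0,"rx": 0,"ry": 0,"rz": 0.32,"gripper": -0.42},
    {"x": 0,"y": -0.0018,"z": 0,"rx": 0,"ry": 0,"rz": 0.36,"gripper": -0.42},
    {"x": 0,"y": -0.002,"z": 0,"rx": 0,"ry": 0,"rz": 0.4,"gripper": -0.42},
  ],
)

```text
t: 26.23
eef_pos: [0.5114, 0.1016, 0.0868]
orientation: [[0.999, -0.042, 0.0], [-0.042, -0.999, 0.0], [0.0, -0.0, -1.0]]
ft_force: [2.9, -4.2, -1.2]
gripper_width: 0.0257
```

```bash
python3 st.py; python3 -c "
from h import *
cv2.imwrite('pics/w5.png',camera('wrist'))"
```

```text
t 26.23 th 177.32 R 0.0549 z 0.0868 phi-th 90.3 frad -3.13 ftan 4.01 fz -1.23 q6 91.0 w 0.0257
```

>>> servo_tool(
  series=[
    {"x": 0,"y": 0.002,"z": 0,"rx": 0,"ry": 0,"rz": -0.4,"gripper": -0.42},
    {"x": 0.0001,"y": 0.004,"z": 0,"rx": 0,"ry": 0,"rz": -0.8,"gripper": -0.42},
    {"x": 0.0003,"y": 0.006,"z": 0,"rx": 0,"ry": 0,"rz": -1.2,"gripper": -0.42},
    {"x": 0.0005,"y": 0.0075,"z": 0,"rx": 0,"ry": 0,"rz": -1.5,"gripper": -0.42},
    {"x": 0.0007,"y": 0.0087,"z": 0,"rx": 0,"ry": 0,"rz": -1.8,"gripper": -0.42},
    {"x": 0.0008,"y": 0.0095,"z": 0,"rx": 0,"ry": 0,"rz": -2.0,"gripper": -0.42},
    {"x": 0.0009,"y": 0.01,"z": 0,"rx": 0,"ry": 0,"rz": -2.1,"gripper": -0.42},
    {"x": 0.0009,"y": 0.01,"z": 0,"rx": 0,"ry": 0,"rz": -2.1,"gripper": -0.42},
    {"x": 0.0009,"y": 0.01,"z": 0,"rx": 0,"ry": 0,"rz": -2.1,"gripper": -0.42},
    {"x": 0.0009,"y": 0.01,"z": 0,"rx": 0,"ry": 0,"rz": -2.1,"gripper": -0.42},
  ],
)

```text
t: 27.12
eef_pos: [0.5113, 0.0924, 0.0866]
orientation: [[0.99, 0.141, -0.001], [0.141, -0.99, 0.001], [-0.001, -0.002, -1.0]]
ft_force: [-0.6, 6.3, 0.2]
gripper_width: 0.025
```

```bash
python3 st.py
```

```text
t 27.12 th -173.1 R 0.0553 z 0.0866 phi-th 91.2 frad -0.15 ftan -6.31 fz 0.17 q6 79.0 w 0.025
```

>>> servo_tool(
  series=[
    {"x": 0,"y": -0.0013,"z": 0,"rx": 0,"ry": 0,"rz": 0.27,"gripper": -0.42},
    {"x": 0,"y": -0.0026,"z": 0,"rx": 0,"ry": 0,"rz": 0.54,"gripper": -0.3},
    {"x": 0.0002,"y": -0.0038,"z": 0,"rx": 0,"ry": 0,"rz": 0.8,"gripper": -0.2},
    {"x": 0.0002,"y": -0.0038,"z": 0,"rx": 0,"ry": 0,"rz": 0.8,"gripper": -0.1},
    {"x": 0.0002,"y": -0.0038,"z": 0,"rx": 0,"ry": 0,"rz": 0.8,"gripper": -0.1},
    {"x": 0.0002,"y": -0.0038,"z": -0.01,"rx": 0,"ry": 0,"rz": 0.8,"gripper": -0.1},
    {"x": 0.0002,"y": -0.0038,"z": -0.025,"rx": 0,"ry": 0,"rz": 0.8,"gripper": -0.1},
    {"x": 0.0002,"y": -0.0038,"z": -0.04,"rx": 0,"ry": 0,"rz": 0.8,"gripper": -0.1},
    {"x": 0.0002,"y": -0.0038,"z": -0.055,"rx": 0,"ry": 0,"rz": 0.8,"gripper": -0.1},
    {"x": 0.0002,"y": -0.0038,"z": -0.07,"rx": 0,"ry": 0,"rz": 0.8,"gripper": -0.1},
  ],
)

```text
t: 27.95
eef_pos: [0.5114, 0.0952, 0.1582]
orientation: [[0.997, 0.072, 0.0], [0.072, -0.997, -0.0], [0.0, 0.0, -1.0]]
ft_force: [0.6, -0.7, 0.1]
gripper_width: 0.04
```

```bash
python3 st.py; python3 -c "
from h import *
cv2.imwrite('pics/sd6.png',camera('side'));cv2.imwrite('pics/sc6.png',camera('scene'))
a=cv2.imread('pics/sd6.png')[150:300,200:380];b=cv2.imread('pics/sc6.png')[150:300,220:360]
cv2.imwrite('pics/c6.png',cv2.resize(np.hstack([a,b]),None,fx=2.5,fy=2.5,interpolation=2))"
```

```text
t 27.95 th -176.02 R 0.055 z 0.1582 phi-th 90.1 frad -0.59 ftan 0.75 fz 0.13 q6 84.0 w 0.04
```

View pics/c6.png

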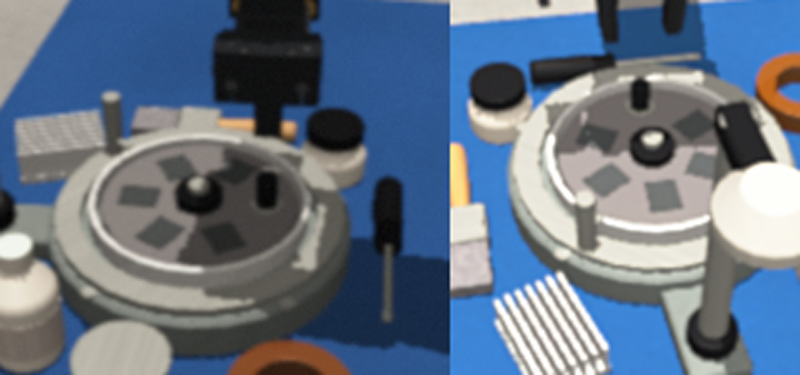

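>>> servo_tool(
  series=[
    {"x": 0.007,"y": 0.0036,"z": 0,"rx": 0,"ry": 0,"rz": -1.4,"gripper": -0.1},
    {"x": 0.014,"y": 0.0073,"z": 0,"rx": 0,"ry": 0,"rz": -2.8,"gripper": -0.1},
    {"x": 0.0205,"y": 0.011,"z": 0,"rx": 0,"ry": 0,"rz": -4.2,"gripper": -0.1},
    {"x": 0.0275,"y": 0.0146,"z": 0,"rx": 0,"ry": 0,"rz": -5.6,"gripper": -0.1},
    {"x": 0.034,"y": 0.018,"z": 0,"rx": 0,"ry": 0,"rz": -7,"gripper": -0.1},
    {"x": 0.041,"y": 0.022,"z": 0,"rx": 0,"ry": 0,"rz": -8.4,"gripper": -0.1},
    {"x": 0.048,"y": 0.0255,"z": 0,"rx": 0,"ry": 0,"rz": -9.8,"gripper": -0.1},
    {"x": 0.055,"y": 0.029,"z": 0,"rx": 0,"ry": 0,"rz": -11.2,"gripper": -0.1},
    {"x": 0.062,"y": 0.033,"z": 0,"rx": 0,"ry": 0,"rz": -12.6,"gripper": -0.1},
    {"x": 0.0685,"y": 0.0365,"z": 0,"rx": 0,"ry": 0,"rz": -14,"gripper": -0.1},
  ],
)

```text
t: 28.88
eef_pos: [0.5824, 0.0635, 0.1559]
orientation: [[0.268, 0.963, -0.001], [0.963, -0.268, 0.0], [-0.0, -0.001, -1.0]]
ft_force: [-0.2, 0.3, -0.0]
gripper_width: 0.0395
```

>>> servo_tool(
  series=[
    {"x": 0,"y": 0.003,"z": 0,"rx": 0,"ry": 0,"rz": -1.4,"gripper": -0.1},
    {"x": -0.001,"y": 0.006,"z": 0,"rx": 0,"ry": 0,"rz": -2.8,"gripper": -0.1},
    {"x": -0.001,"y": 0.009,"z": 0,"rx": 0,"ry": 0,"rz": -4.2,"gripper": -0.1},
    {"x": -0.002,"y": 0.015,"z": 0,"rx": 0,"ry": 0,"rz": -5.6,"gripper": -0.1},
    {"x": -0.003,"y": 0.022,"z": 0,"rx": 0,"ry": 0,"rz": -7,"gripper": -0.1},
    {"x": -0.004,"y": 0.03,"z": 0,"rx": 0,"ry": 0,"rz": -8.4,"gripper": -0.1},
    {"x": -0.006,"y": 0.042,"z": 0,"rx": 0,"ry": 0,"rz": -9.8,"gripper": -0.1},
    {"x": -0.007,"y": 0.055,"z": 0,"rx": 0,"ry": 0,"rz": -11.2,"gripper": -0.1},
    {"x": -0.009,"y": 0.068,"z": 0,"rx": 0,"ry": 0,"rz": -12.6,"gripper": -0.1},
    {"x": -0.0104,"y": 0.0771,"z": 0,"rx": 0,"ry": 0,"rz": -13.8,"gripper": -0.1},
  ],
)

```text
t: 29.72
eef_pos: [0.6541, 0.0321, 0.1558]
orientation: [[-0.803, 0.596, -0.001], [0.596, 0.803, 0.0], [0.001, -0.001, -1.0]]
ft_force: [-0.1, -0.3, 0.1]
gripper_width: 0.0397
```

```bash
python3 st.py
python3 - <<'E'
from h import *
C=np.array([.5662,.099])
s=state()
cv2.imwrite('pics/w7.png',camera('wrist'))
for k,z,a,b in(('knob',.08,(296,183.6),(306.8,220.8)),('pin',.102,(274,229.2),(244.8,188.8))):
    A=onz('scene',*a,z);B=onz('side',*b,z);d=(A+B)/2-C;print(k,A,B,np.hypot(*d),np.degrees(np.arctan2(d[1],d[0])))
t=C+.11*np.array([np.cos(np.radians(-37.2)),np.sin(np.radians(-37.2))])
d=np.r_[t,.092]-s['eef_pos'];print('tool shift to pin',s['orientation'].T@d)
E
```

```text
t 29.72 th -37.25 R 0.1105 z 0.1558 phi-th 90.7 frad 0.07 ftan -0.28 fz 0.09 q6 -61.0 w 0.0397
knob [0.51442886 0.09540265] [0.51191876 0.09714833] 0.053096141144323775 -177.05869900508506
pin [0.65595717 0.03161406] [0.65326395 0.03390199] 0.11047364559230585 -36.84253624652144
tool shift to pin [0.0004016  0.00012872 0.06376755]
```

View pics/w7.png

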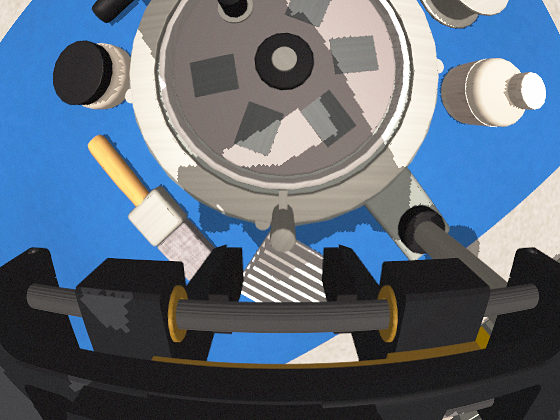

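>>> servo_tool(
  series=[
    {"x": 0,"y": 0,"z": 0.012,"rx": 0,"ry": 0,"rz": 0,"gripper": -0.1},
    {"x": 0,"y": 0,"z": 0.024,"rx": 0,"ry": 0,"rz": 0,"gripper": -0.1},
    {"x": 0,"y": 0,"z": 0.036,"rx": 0,"ry": 0,"rz": 0,"gripper": -0.1},
    {"x": 0,"y": 0,"z": 0.048,"rx": 0,"ry": 0,"rz": 0,"gripper": -0.1},
    {"x": 0,"y": 0,"z": 0.058,"rx": 0,"ry": 0,"rz": 0,"gripper": -0.1},
    {"x": 0,"y": 0,"z": 0.062,"rx": 0,"ry": 0,"rz": 0,"gripper": -0.2},
    {"x": 0,"y": 0,"z": 0.062,"rx": 0,"ry": 0,"rz": 0,"gripper": -0.3},
    {"x": 0,"y": 0,"z": 0.062,"rx": 0,"ry": 0,"rz": 0,"gripper": -0.4},
    {"x": 0,"y": 0,"z": 0.062,"rx": 0,"ry": 0,"rz": 0,"gripper": -0.48},
    {"x": 0,"y": 0,"z": 0.062,"rx": 0,"ry": 0,"rz": 0,"gripper": -0.48},
  ],
)

```text
t: 30.6
eef_pos: [0.654, 0.0326, 0.0954]
orientation: [[-0.8, 0.601, 0.001], [0.601, 0.8, -0.0], [-0.001, 0.001, -1.0]]
ft_force: [-1.0, 0.2, 0.2]
gripper_width: 0.0228
```

```bash
python3 st.py
python3 - <<'E'
from h import *
R=.11
for A in (20,):print([(round(R*(1-np.cos(a)),4),round(-R*np.sin(a),4),round(np.degrees(a)/5,2)) for a in np.radians(np.arange(1,11)*A/10)])
E
```

```text
t 30.6 th -37.11 R 0.1101 z 0.0954 phi-th 90.2 frad -0.93 ftan -0.42 fz 0.18 q6 -60.0 w 0.0228
[(np.float64(0.0001), np.float64(-0.0038), np.float64(0.4)), (np.float64(0.0003), np.float64(-0.0077), np.float64(0.8)), (np.float64(0.0006), np.float64(-0.0115), np.float64(1.2)), (np.float64(0.0011), np.float64(-0.0153), np.float64(1.6)), (np.float64(0.0017), np.float64(-0.0191), np.float64(2.0)), (np.float64(0.0024), np.float64(-0.0229), np.float64(2.4)), (np.float64(0.0033), np.float64(-0.0266), np.float64(2.8)), (np.float64(0.0043), np.float64(-0.0303), np.float64(3.2)), (np.float64(0.0054), np.float64(-0.034), np.float64(3.6)), (np.float64(0.0066), np.float64(-0.0376), np.float64(4.0))]
```

>>> servo_tool(
  series=[
    {"x": 0.0001,"y": -0.0038,"z": 0,"rx": 0,"ry": 0,"rz": 0.4,"gripper": -0.48},
    {"x": 0.0003,"y": -0.0077,"z": 0,"rx": 0,"ry": 0,"rz": 0.8,"gripper": -0.48},
    {"x": 0.0006,"y": -0.0115,"z": 0,"rx": 0,"ry": 0,"rz": 1.2,"gripper": -0.48},
    {"x": 0.0011,"y": -0.0153,"z": 0,"rx": 0,"ry": 0,"rz": 1.6,"gripper": -0.48},
    {"x": 0.0017,"y": -0.0191,"z": 0,"rx": 0,"ry": 0,"rz": 2.0,"gripper": -0.48},
    {"x": 0.0024,"y": -0.0229,"z": 0,"rx": 0,"ry": 0,"rz": 2.4,"gripper": -0.48},
    {"x": 0.0033,"y": -0.0266,"z": 0,"rx": 0,"ry": 0,"rz": 2.8,"gripper": -0.48},
    {"x": 0.0043,"y": -0.0303,"z": 0,"rx": 0,"ry": 0,"rz": 3.2,"gripper": -0.48},
    {"x": 0.0054,"y": -0.034,"z": 0,"rx": 0,"ry": 0,"rz": 3.6,"gripper": -0.48},
    {"x": 0.0066,"y": -0.0376,"z": 0,"rx": 0,"ry": 0,"rz": 4.0,"gripper": -0.48},
  ],
)

```text
t: 31.43
eef_pos: [0.6259, 0.0066, 0.0953]
orientation: [[-0.545, 0.839, 0.001], [0.839, 0.545, 0.0], [-0.001, 0.001, -1.0]]
ft_force: [0.9, 1.5, 0.1]
gripper_width: 0.023
```

>>> servo_tool(
  series=[
    {"x": 0.0001,"y": -0.0038,"z": 0,"rx": 0,"ry": 0,"rz": 0.4,"gripper": -0.48},
    {"x": 0.0003,"y": -0.0077,"z": 0,"rx": 0,"ry": 0,"rz": 0.8,"gripper": -0.48},
    {"x": 0.0006,"y": -0.0115,"z": 0,"rx": 0,"ry": 0,"rz": 1.2,"gripper": -0.48},
    {"x": 0.0011,"y": -0.0153,"z": 0,"rx": 0,"ry": 0,"rz": 1.6,"gripper": -0.48},
    {"x": 0.0017,"y": -0.0191,"z": 0,"rx": 0,"ry": 0,"rz": 2.0,"gripper": -0.48},
    {"x": 0.0024,"y": -0.0229,"z": 0,"rx": 0,"ry": 0,"rz": 2.4,"gripper": -0.48},
    {"x": 0.0033,"y": -0.0266,"z": 0,"rx": 0,"ry": 0,"rz": 2.8,"gripper": -0.48},
    {"x": 0.0043,"y": -0.0303,"z": 0,"rx": 0,"ry": 0,"rz": 3.2,"gripper": -0.48},
    {"x": 0.0054,"y": -0.034,"z": 0,"rx": 0,"ry": 0,"rz": 3.6,"gripper": -0.48},
    {"x": 0.0066,"y": -0.0376,"z": 0,"rx": 0,"ry": 0,"rz": 4.0,"gripper": -0.48},
  ],
)

```text
t: 32.27
eef_pos: [0.5909, -0.0084, 0.0953]
orientation: [[-0.225, 0.974, 0.001], [0.974, 0.225, 0.0], [-0.0, 0.001, -1.0]]
ft_force: [0.8, 1.4, -0.3]
gripper_width: 0.0227
```

```bash
python3 st.py
```

```text
t 32.27 th -77.06 R 0.1102 z 0.0953 phi-th 90.1 frad -1.19 ftan 1.06 fz -0.29 q6 -25.0 w 0.0227
```

>>> servo_tool(
  series=[
    {"x": 0.0001,"y": -0.0038,"z": 0,"rx": 0,"ry": 0,"rz": 0.4,"gripper": -0.48},
    {"x": 0.0003,"y": -0.0077,"z": 0,"rx": 0,"ry": 0,"rz": 0.8,"gripper": -0.48},
    {"x": 0.0006,"y": -0.0115,"z": 0,"rx": 0,"ry": 0,"rz": 1.2,"gripper": -0.48},
    {"x": 0.0011,"y": -0.0153,"z": 0,"rx": 0,"ry": 0,"rz": 1.6,"gripper": -0.48},
    {"x": 0.0017,"y": -0.0191,"z": 0,"rx": 0,"ry": 0,"rz": 2.0,"gripper": -0.48},
    {"x": 0.0024,"y": -0.0229,"z": 0,"rx": 0,"ry": 0,"rz": 2.4,"gripper": -0.48},
    {"x": 0.0033,"y": -0.0266,"z": 0,"rx": 0,"ry": 0,"rz": 2.8,"gripper": -0.48},
    {"x": 0.0043,"y": -0.0303,"z": 0,"rx": 0,"ry": 0,"rz": 3.2,"gripper": -0.48},
    {"x": 0.0054,"y": -0.034,"z": 0,"rx": 0,"ry": 0,"rz": 3.6,"gripper": -0.48},
    {"x": 0.0066,"y": -0.0376,"z": 0,"rx": 0,"ry": 0,"rz": 4.0,"gripper": -0.48},
  ],
)

```text
t: 33.1
eef_pos: [0.5529, -0.0106, 0.0954]
orientation: [[0.122, 0.993, 0.002], [0.993, -0.122, -0.0], [0.0, 0.002, -1.0]]
ft_force: [1.0, 0.6, -0.4]
gripper_width: 0.023
```

>>> servo_tool(
  series=[
    {"x": 0.0001,"y": -0.0038,"z": 0,"rx": 0,"ry": 0,"rz": 0.4,"gripper": -0.48},
    {"x": 0.0003,"y": -0.0077,"z": 0,"rx": 0,"ry": 0,"rz": 0.8,"gripper": -0.48},
    {"x": 0.0006,"y": -0.0115,"z": 0,"rx": 0,"ry": 0,"rz": 1.2,"gripper": -0.48},
    {"x": 0.0011,"y": -0.0153,"z": 0,"rx": 0,"ry": 0,"rz": 1.6,"gripper": -0.48},
    {"x": 0.0017,"y": -0.0191,"z": 0,"rx": 0,"ry": 0,"rz": 2.0,"gripper": -0.48},
    {"x": 0.0024,"y": -0.0229,"z": 0,"rx": 0,"ry": 0,"rz": 2.4,"gripper": -0.48},
    {"x": 0.0033,"y": -0.0266,"z": 0,"rx": 0,"ry": 0,"rz": 2.8,"gripper": -0.48},
    {"x": 0.0043,"y": -0.0303,"z": 0,"rx": 0,"ry": 0,"rz": 3.2,"gripper": -0.48},
    {"x": 0.0054,"y": -0.034,"z": 0,"rx": 0,"ry": 0,"rz": 3.6,"gripper": -0.48},
    {"x": 0.0066,"y": -0.0376,"z": 0,"rx": 0,"ry": 0,"rz": 4.0,"gripper": -0.48},
  ],
)

```text
t: 33.93
eef_pos: [0.5164, 0.0005, 0.0954]
orientation: [[0.454, 0.891, 0.002], [0.891, -0.454, -0.0], [0.001, 0.002, -1.0]]
ft_force: [2.0, 0.2, 0.3]
gripper_width: 0.023
```

>>> servo_tool(
  series=[
    {"x": 0.0001,"y": -0.0038,"z": 0,"rx": 0,"ry": 0,"rz": 0.4,"gripper": -0.48},
    {"x": 0.0003,"y": -0.0077,"z": 0,"rx": 0,"ry": 0,"rz": 0.8,"gripper": -0.48},
    {"x": 0.0006,"y": -0.0115,"z": 0,"rx": 0,"ry": 0,"rz": 1.2,"gripper": -0.48},
    {"x": 0.0011,"y": -0.0153,"z": 0,"rx": 0,"ry": 0,"rz": 1.6,"gripper": -0.48},
    {"x": 0.0017,"y": -0.0191,"z": 0,"rx": 0,"ry": 0,"rz": 2.0,"gripper": -0.48},
    {"x": 0.0024,"y": -0.0229,"z": 0,"rx": 0,"ry": 0,"rz": 2.4,"gripper": -0.48},
    {"x": 0.0033,"y": -0.0266,"z": 0,"rx": 0,"ry": 0,"rz": 2.8,"gripper": -0.48},
    {"x": 0.0043,"y": -0.0303,"z": 0,"rx": 0,"ry": 0,"rz": 3.2,"gripper": -0.48},
    {"x": 0.0054,"y": -0.034,"z": 0,"rx": 0,"ry": 0,"rz": 3.6,"gripper": -0.48},
    {"x": 0.0066,"y": -0.0376,"z": 0,"rx": 0,"ry": 0,"rz": 4.0,"gripper": -0.48},
  ],
)

```text
t: 34.77
eef_pos: [0.486, 0.0234, 0.0954]
orientation: [[0.731, 0.682, 0.002], [0.682, -0.731, -0.0], [0.001, 0.002, -1.0]]
ft_force: [1.5, 0.3, -0.2]
gripper_width: 0.0227
```

```bash
python3 st.py
```

```text
t 34.77 th -136.69 R 0.1103 z 0.0954 phi-th 89.7 frad -1.24 ftan 0.82 fz -0.21 q6 36.0 w 0.0227
```

>>> servo_tool(
  series=[
    {"x": 0.0001,"y": -0.0038,"z": 0,"rx": 0,"ry": 0,"rz": 0.4,"gripper": -0.48},
    {"x": 0.0003,"y": -0.0077,"z": 0,"rx": 0,"ry": 0,"rz": 0.8,"gripper": -0.48},
    {"x": 0.0006,"y": -0.0115,"z": 0,"rx": 0,"ry": 0,"rz": 1.2,"gripper": -0.48},
    {"x": 0.0011,"y": -0.0153,"z": 0,"rx": 0,"ry": 0,"rz": 1.6,"gripper": -0.48},
    {"x": 0.0017,"y": -0.0191,"z": 0,"rx": 0,"ry": 0,"rz": 2.0,"gripper": -0.48},
    {"x": 0.0024,"y": -0.0229,"z": 0,"rx": 0,"ry": 0,"rz": 2.4,"gripper": -0.48},
    {"x": 0.0033,"y": -0.0266,"z": 0,"rx": 0,"ry": 0,"rz": 2.8,"gripper": -0.48},
    {"x": 0.0043,"y": -0.0303,"z": 0,"rx": 0,"ry": 0,"rz": 3.2,"gripper": -0.48},
    {"x": 0.0054,"y": -0.034,"z": 0,"rx": 0,"ry": 0,"rz": 3.6,"gripper": -0.48},
    {"x": 0.0066,"y": -0.0376,"z": 0,"rx": 0,"ry": 0,"rz": 4.0,"gripper": -0.48},
  ],
)

```text
t: 35.6
eef_pos: [0.4651, 0.0554, 0.0954]
orientation: [[0.921, 0.391, 0.002], [0.391, -0.921, -0.0], [0.002, 0.001, -1.0]]
ft_force: [1.1, 0.1, 0.0]
gripper_width: 0.0227
```

>>> servo_tool(
  series=[
    {"x": 0.0001,"y": -0.0038,"z": 0,"rx": 0,"ry": 0,"rz": 0.4,"gripper": -0.48},
    {"x": 0.0003,"y": -0.0077,"z": 0,"rx": 0,"ry": 0,"rz": 0.8,"gripper": -0.48},
    {"x": 0.0006,"y": -0.0115,"z": 0,"rx": 0,"ry": 0,"rz": 1.2,"gripper": -0.48},
    {"x": 0.0011,"y": -0.0153,"z": 0,"rx": 0,"ry": 0,"rz": 1.6,"gripper": -0.48},
    {"x": 0.0017,"y": -0.0191,"z": 0,"rx": 0,"ry": 0,"rz": 2.0,"gripper": -0.48},
    {"x": 0.0024,"y": -0.0229,"z": 0,"rx": 0,"ry": 0,"rz": 2.4,"gripper": -0.48},
    {"x": 0.0033,"y": -0.0266,"z": 0,"rx": 0,"ry": 0,"rz": 2.8,"gripper": -0.48},
    {"x": 0.0043,"y": -0.0303,"z": 0,"rx": 0,"ry": 0,"rz": 3.2,"gripper": -0.48},
    {"x": 0.0055,"y": -0.0345,"z": 0,"rx": 0,"ry": 0,"rz": 3.7,"gripper": -0.48},
    {"x": 0.007,"y": -0.0387,"z": 0,"rx": 0,"ry": 0,"rz": 4.1,"gripper": -0.48},
  ],
)

```text
t: 36.43
eef_pos: [0.4564, 0.0937, 0.0954]
orientation: [[0.999, 0.043, 0.002], [0.043, -0.999, -0.0], [0.002, 0.0, -1.0]]
ft_force: [1.1, -0.7, 0.5]
gripper_width: 0.023
```

>>> servo_tool(
  series=[
    {"x": 0,"y": 0.001,"z": 0,"rx": 0,"ry": 0,"rz": 0,"gripper": -0.48},
    {"x": 0,"y": 0.002,"z": 0,"rx": 0,"ry": 0,"rz": 0,"gripper": -0.4},
    {"x": 0,"y": 0.003,"z": 0,"rx": 0,"ry": 0,"rz": 0,"gripper": -0.3},
    {"x": 0,"y": 0.003,"z": 0,"rx": 0,"ry": 0,"rz": 0,"gripper": -0.2},
    {"x": 0,"y": 0.003,"z": 0,"rx": 0,"ry": 0,"rz": 0,"gripper": -0.1},
    {"x": 0,"y": 0.003,"z": -0.01,"rx": 0,"ry": 0,"rz": 0,"gripper": -0.1},
    {"x": 0,"y": 0.003,"z": -0.025,"rx": 0,"ry": 0,"rz": 0,"gripper": -0.1},
    {"x": 0,"y": 0.003,"z": -0.04,"rx": 0,"ry": 0,"rz": 0,"gripper": -0.1},
    {"x": 0,"y": 0.003,"z": -0.055,"rx": 0,"ry": 0,"rz": 0,"gripper": -0.1},
    {"x": 0,"y": 0.003,"z": -0.07,"rx": 0,"ry": 0,"rz": 0,"gripper": -0.1},
  ],
)

```text
t: 37.27
eef_pos: [0.4559, 0.0906, 0.1655]
orientation: [[0.999, 0.046, -0.0], [0.046, -0.999, 0.0], [-0.0, -0.0, -1.0]]
ft_force: [0.2, 1.2, 0.5]
gripper_width: 0.0398
```

```bash
python3 st.py;  python3 -c "
from h import *
cv2.imwrite('pics/sd8.png',camera('side'));cv2.imwrite('pics/w8.png',camera('wrist'))
a=cv2.imread('pics/sd8.png')[150:300,200:380];b=cv2.imread('pics/w8.png')[60:285,100:460]
cv2.imwrite('pics/c8.png',np.hstack([cv2.resize(a,(400,333),interpolation=2),cv2.resize(b,(400,333)[:1]+(250,)) if 0 else cv2.copyMakeBorder(cv2.resize(b,(400,250)),0,83,0,0,0)]))"
```

```text
t 37.27 th -175.65 R 0.1106 z 0.1655 phi-th 88.3 frad -0.25 ftan -1.19 fz 0.49 q6 84.0 w 0.0398
```

View pics/c8.png

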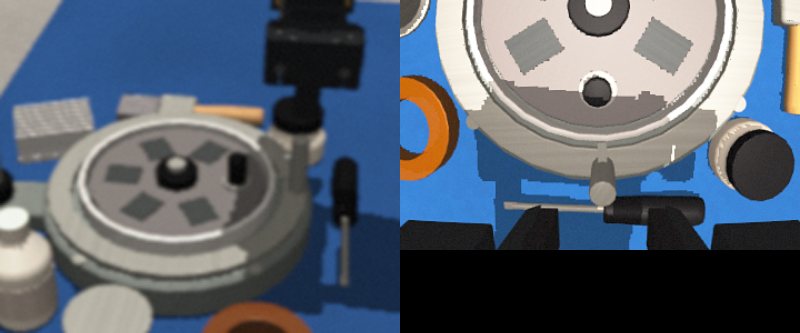

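```bash
python3 -c "
from workcell import *
close_job()"
```

```text
the job is handed in; nothing more can be done
```

I handed the job in at t ≈ 37 s with the knob parked in the tight spot and the pointer pin lined up with it. No verdict came back.

**Finding the tight spot:** I turned the turntable with the fingers loosely around the knob. I stopped the sweep before covering the last part of the circle, because one place clearly dragged. There the tangential force rose from about 1 N to about 6 N, at a knob angle of about 184° in the base frame. I crossed it slowly both ways. The readings were noisy and flat near the top, so I took the middle between the rising and falling sides, good to about ±3° (about 7° allowed). I parked the knob there, and the last push read 6.3 N.

**Setting the pointer:** I swung the ring by its pin about 140° to about 184–185°, then backed off and lifted clear.

**Last checks:**
- **Alignment:** the wrist picture shows hub, knob and pin in line. The angles differ by about 1°, or about 2 mm sideways (14 mm allowed).
- **Knob:** in the side picture it had not moved since parking.
- **Bystanders:** none looked moved by eye; I did not measure them.
- **Robot:** the gripper was well above everything, with the wrist force near zero (about 1 N, within its noise).

**Disagreements:**
- **Peak drag:** I measured about 6 N where the task says about 10 N.
- **Contact on the first descent:** the fingers met something with about 6 N upward force (limit 35 N). I don't know what it was; raising the tool 4 mm cleared it.
- **Knob angle:** the camera gave 183° and the arm position 184°, which is within measuring error.

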